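# Nest the emptied parts trays in their case and click its lid shut

### The job

Put the three empty aluminium parts trays away in the open dark grey case, nested largest first: the large tray into the case, the middle tray into the large one, the small tray into the middle one, each flat on the floor of the one around it. Then lay the nose of the loose light grey lid into the case's rails from the low (sill) end and let go of the lid there part-way in; take it again at its thumb rib and slide it fully home until its tab clicks down behind the sill. Let go, and leave the other things on the bench where they are.

Things in the scene. Friction and masses are not known exactly. Their poses are not given: they have to be found in the camera images.
- case: open case of dark grey plastic, fixed to the bench, 236 mm long (own x), 83 mm wide (y), 60 mm high (all in mm); origin: centre of its underside. Its top is open; the lid goes in at the -x end (the low sill) and slides towards +x to the 60 high far end wall. Inside: floor 4 above the bench, free length 227, free width 63 between the rails
- rails (a point): on the case, 118 mm from its middle at the -x end, at the height of the rail tops (46). One rail inside each long wall; above them the walls stand 71 apart. A lip over each rail (underside at 56.5, top at 60) runs from x = -85 of the case to the far end; at x = -118 to -98 the rails are open above, to lay the lid's nose on; -98 to -85 is a lead-in
- sill (a point): top of the sill, the low end wall at the case's -x end (x -118 to -114): 46 mm high, with a ledge 46 mm wide in the middle up to 50.2 above the bench; this point is on that ledge, at x = -116
- lid_mid (a point): middle (half-way up) of the loose light grey plastic lid, 230 mm long (own x), 68 wide (y), 9 thick, 280 g, lying right way up. +x end: nose, tapered to about 52 wide over the last 20; -x end: tail with the tab. Edges 9 tall run on the rails, 1.5 play; the underside between them is 5 higher and clears the ledge. Fingers at its edges do not fit between the case's walls. Home: x = -2 to -4.5, z = 50.5 in the case
- thumb_rib (a point): on the lid's thumb rib: a rounded bar across the lid, 44 mm long in y, 13 wide, standing 9 above the lid's top, 56 behind the lid's middle (x = -56 of the lid); this point is on its centre line, 12 above the lid's underside and 3 above its top face. Low and round: for sliding the lid along level, not for carrying it; pressed down out there the lid binds
- tab (a joint): flexible tab at the lid's tail: spring tongue 26 mm wide, 47 long, with a tooth beneath about 107 behind the lid's middle. 0 at rest, positive (rad) bent upwards. In the last 15 mm of the slide the tooth rides over the sill's ledge (about 0.09 rad; 3 to 8 N of push) and snaps back to about 0 behind it when home
- tray_large_mid (a point): middle (half-way up) of the large of three open aluminium trays: 176 mm long (own x), 55 wide at the rim (y; 49 at the floor), 38 high, about 130 g; floor 2.5 and long walls 2 thick. Along the top of each end wall a straight lip 8 thick (x) and 12 tall, outside flush with the end, to pinch it by; 160 free between the lips. Both ends alike, z up
- tray_middle_mid (a point): middle (half-way up) of the middle of three open aluminium trays: 116 mm long (own x), 45 wide at the rim (y; 39 at the floor), 34 high, about 85 g; floor 2.5 and long walls 2 thick. Along the top of each end wall a straight lip 8 thick (x) and 12 tall, outside flush with the end, to pinch it by; 100 free between the lips. Both ends alike, z up
- tray_small_mid (a point): middle (half-way up) of the small of three open aluminium trays: 60 mm long (own x), 35 wide at the rim (y; 29 at the floor), 30 high, about 50 g; floor 2.5 and long walls 2 thick. Along the top of each end wall a straight lip 8 thick (x) and 12 tall, outside flush with the end, to pinch it by; 44 free between the lips. Both ends alike, z up
- bench_block: steel block with drilled holes, 85 x 50 x 30 mm; loose, not part of the job, to be left alone
- milled_bar: milled aluminium bar, 180 x 26 x 24 mm; loose, not part of the job, to be left alone
- hammer: hammer, 240 long mm; loose, not part of the job, to be left alone
- screwdriver: screwdriver, 200 long mm; loose, not part of the job, to be left alone
- file: file with a wooden handle, about 260 long mm; loose, not part of the job, to be left alone
- oil_bottle: white oil bottle, 56 across, 120 tall mm; loose, not part of the job, to be left alone
- pin_jar: small glass jar with a steel cap, 64 across, 65 tall mm; loose, not part of the job, to be left alone
Things that resemble listed ones, but are neither listed nor needed, are in the scene too. Leave any brown look-alike of the part that bears tray_middle_mid alone.

How it is judged:
By the outcome, as a careful person would: the job done as asked, in the order asked, and still so for the second after the job is handed in, with the robot touching nothing.
It also fails if it takes over 72 s, if anything falls off the work surface, if the arm or the gripper's body presses on something with over 40 N, if the wrist force passes 120 N, or if a joint passes its speed limit or range.

### The arm

A 6-joint arm with a two-finger parallel gripper is mounted at the origin on the work surface. World frame = base frame: x ahead of the robot, y to its left, z up, the work surface at z = 0. Lengths are in m, angles in rad, forces in N, time in s.
With the tool pointing down it reaches from about 0.275 to 0.775 m from the base axis. Payload 14.6 kg.
Tool frame: the origin (TCP) lies at the very end of the fingers, on their centre line; the grasp point (between the pads) lies 19 mm behind it; z points along the fingers, x is the direction in which the jaws open and shut, and the axes are right-handed (so a half turn about z gives the same grasp; the last joint's range is limited). The gripper opens to 85 mm and grips with 20 to 120 N. Pads are 22 mm wide; open, the fingers measure 114 mm over their backs; the gripper's body (76 mm by 85 mm) begins 54 mm behind the grasp point. The pads swing forward as they close: fully open they stand 13 mm farther back than shut.
Start: joints at [-1.409, 0.263, -0.048, 1.259, 0, 1.415], TCP at [0.164, -0.499, 0.207] pointing down, gripper open.
Joint ranges: [-2.65, 2.65], [-0.89, 1.7], [-1.18, 1.37], [-2.13, 2.11], [-1.35, 1.29], [-3.14, 3.14]. Speed limits (rad/s): [1.89, 1.89, 2.57, 2.79, 3.14, 3.14].

### API

Orientations are given as a rotation vector (axis times angle).
In Python, from workcell import env, imaging gives the robot as it stands.
- The arm moves only by the tool send_rows, never from a script. Its argument "rows" is a list of rows, each a list of 7 numbers: the shift along the tool's x, y, z in m, then the turn, a rotation vector about the tool's x, y, z in rad, then the closure, from 0 (fully open) to 1 (shut). A call has exactly 5 rows; each row is the pose to reach, as a shift and turn from the pose measured when the call began, along the tool's axes at that moment; what a row does not reach only later rows make up. A row lasts 1/8 s, in which the tool goes at most 62.5 mm and 10.7 degrees, less where a joint would pass 70% of its speed; a pose out of reach is approached as far as the arm can. A call with a gripper value outside its range is refused whole. The fingers move at their own pace and stop on an object; "grip_force" is the grip in N (left out, the last holds). Time passes only in rows, so rows that repeat a pose let the fingers close, or fill a call up. It gives the time, the measured TCP pose, the force and the opening at its end, in the units of the state.
- env.read_state(): the state, without advancing time (a new reading comes with each control period).
- imaging.snapshot(name): name is "scene" or "top" or "wrist"; returns a dict with "image" (400x640x3 uint8, red, green, blue), "z_map" (400x640 float32, m along the optical axis (not along the pixel's ray), 0 where there is no reading), "fx", "fy", "cx", "cy" (pixels), "extrinsics" (4x4, takes a point from camera to world coordinates). Camera axes: x right, y down, z forward; pixel columns grow to the right and rows downward; lengths in m; the calibration is good to about 2 mm. The wrist camera is an equidistant fisheye: a pixel r from the principal point sees the ray r / f radians off the axis. A picture is of the moment at which its call begins.
- env.sign_off(): hands the job in, once; it reports no verdict.
Trained networks look in the newest picture that a camera, given by its name, has taken for a name from the list of things; names that differ only in an ending like _2 or _b are one class to them, and where a whole thing is asked for, a point or a joint stands for the part that bears it (a point fixed in the world has none). Each returns a list of dicts, best first, with "p" (0 to 1); they miss things now and then, are a little off and sometimes report something else, mostly with a low value. They report only what shows in the picture. A call takes as long as a camera call. They do not tell look-alikes from the thing itself.
- imaging.look_for(name, camera): "extent" ([left, top, width, height] in pixels, round what is visible of it).
- imaging.masks_of(name, camera): "mask" (400x640 bool, what is visible of it) and "extent" ([left, top, width, height] in pixels, round what is visible of it).
The state is a dict: "t": time; "joint_pos": joint angles; "qd": joint speeds; "joint_torque": joint torques, N m; "ee_pos": TCP position; "tcp_rot": TCP orientation; "wrist_force": force on the tool from outside, world axes, zero at the start; "ft_torque": the same for the moment, N m; "finger_gap": finger opening in m.
Only numpy, scipy, OpenCV 4.12 (cv2) and the standard library are available. Lean on these libraries where they do the work, as an engineer would, in place of code of your own. Each camera call takes 0.05 s, during which the arm holds its last target.

## Working session

There is one attempt and no reset: what is moved stays moved. The work goes in short steps, Python scripts to look and compute and a tool call to move; the robot and the scene stay as the last step left them, time stands still between calls to the robot, and variables do not carry over. Pictures are saved under pics/ and viewed, and the job is handed in when it is done.

Besides the shell and the picture viewer there is one more tool, called as name(argument=value, ...) on one line, values as JSON. send_rows: Moves the arm, as the interface text tells. Its arguments: {"type":"object","properties":{"rows":{"type":"array","items":{"type":"array","items":{"type":"number"}}},"grip_force":{"type":"number"}},"required":["rows"]}

```bash
ls; mkdir -p pics
python3 - <<'E'
from workcell import env, imaging
import cv2,numpy as np
for n in ["scene","top"]:
    s=imaging.snapshot(n); cv2.imwrite(f"pics/{n}0.png",s["image"][:,:,::-1])
    print(n,s["fx"],s["fy"],s["cx"],s["cy"]); print(np.round(s["extrinsics"],4))
print(env.read_state())
E
```

```text
pics
scene 434.09025410584104 434.09025410584104 325.2001777402579 193.7878403546161
[[ 0.1389  0.7454 -0.652   1.2619]
 [ 0.9902 -0.1133  0.0815 -0.0738]
 [-0.0132 -0.6569 -0.7539  0.9361]
 [ 0.      0.      0.      1.    ]]
top 464.887123245378 464.887123245378 330.7010799672079 207.10634930992504
[[ 0.0185 -0.9971  0.0744  0.3926]
 [-0.9996 -0.0199 -0.019   0.0387]
 [ 0.0205 -0.074  -0.997   1.4798]
 [ 0.      0.      0.      1.    ]]
{'t': 0.1, 'joint_pos': array([-1.40929804e+00,  2.63463265e-01, -4.88404436e-02,  1.25938171e+00,
        8.82361237e-06,  1.41549606e+00]), 'qd': array([-0.00194142, -0.00054599,  0.00137805,  0.00176016, -0.00073323,
       -0.00092161]), 'joint_torque': array([ 3.17333179e-03, -6.38576317e+01,  3.85063863e+01,  1.01441154e-02,
       -6.23472602e-05, -1.32570409e-05]), 'ee_pos': array([ 0.1635087 , -0.49863004,  0.20669144]), 'tcp_rot': array([-2.54352374e+00,  1.84285474e+00,  9.80621695e-04]), 'wrist_force': array([-0.37763858,  0.35351633,  0.16845624]), 'ft_torque': array([0.01969651, 0.06863616, 0.05003859]), 'finger_gap': 0.08509045172536345}
```

View pics/top0.png

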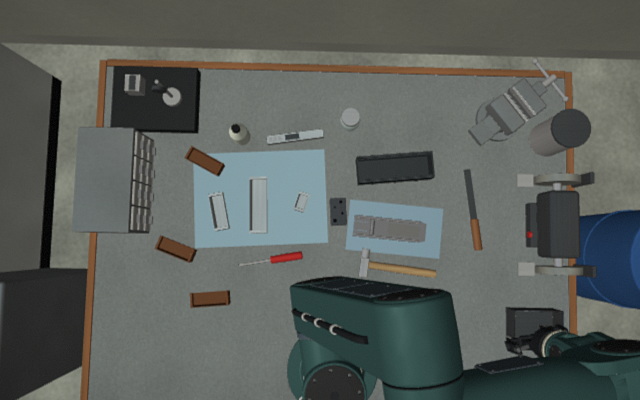

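View pics/scene0.png

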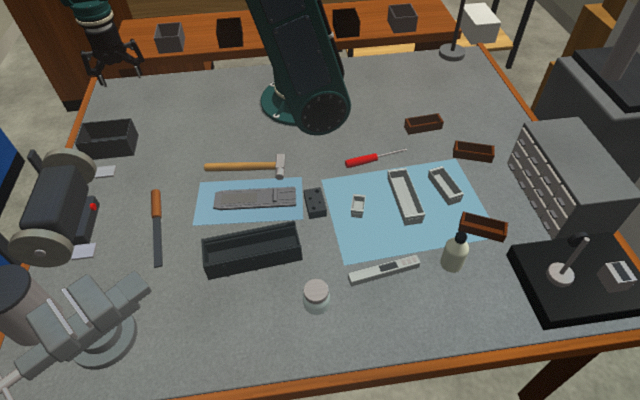

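```bash
cat > h.py <<'E'
from workcell import env, imaging
import cv2,numpy as np
from scipy.spatial.transform import Rotation as R
def cloud(s):
    z=s["z_map"]; v,u=np.mgrid[0:z.shape[0],0:z.shape[1]]
    P=np.stack([(u-s["cx"])/s["fx"]*z,(v-s["cy"])/s["fy"]*z,z],-1)
    E=s["extrinsics"]; W=P@E[:3,:3].T+E[:3,3]; W[z==0]=np.nan
    return W
def cloudf(s):
    z=s["z_map"]; v,u=np.mgrid[0:z.shape[0],0:z.shape[1]]
    dx=(u-s["cx"]);dy=(v-s["cy"]); r=np.hypot(dx,dy)+1e-9; th=r/s["fx"]
    t=np.tan(th); P=np.stack([dx/r*t*z,dy/r*t*z,z],-1)
    E=s["extrinsics"]; W=P@E[:3,:3].T+E[:3,3]; W[(z==0)|(th>1.4)]=np.nan
    return W
E
python3 - <<'E'
from h import *
for n in ["top","scene"]:
    s=imaging.snapshot(n); W=cloud(s)
    b=W[...,2]; 
    for nm in ["case","lid_mid","tray_large_mid","tray_middle_mid","tray_small_mid"]:
        for d in imaging.masks_of(nm,n)[:4]:
            m=d["mask"]; p=W[m]; p=p[~np.isnan(p[:,0])]
            zz=p[:,2]; q=p[zz>zz.max()-0.02]
            r=cv2.minAreaRect((q[:,:2]*1000).astype(np.float32))
            print(n,nm,round(d["p"],2),d["extent"],"z",np.round(np.percentile(zz,[2,50,98])*1000,1),"rect",np.round(r[0],1),np.round(r[1],1),round(r[2],1))
    im=s["image"][:,:,::-1]
    c=im[130:270,180:450] if n=="top" else im[150:310,180:500]
    cv2.imwrite(f"pics/{n}z.png",cv2.resize(c,None,fx=2.5,fy=2.5,interpolation=cv2.INTER_CUBIC))
E
```

```text
top case 0.76 [355.0, 149.2, 80.8, 38.5] z [-3.1  6.2 63.6] rect [ 627.1 -186.3] [ 85.9 237. ] 5.4
top lid_mid 0.89 [352.4, 217.5, 77.5, 25.8] z [ 1.7  8.7 17.3] rect [ 436.4 -177.2] [231.6  67.8] 85.7
top tray_large_mid 0.61 [247.1, 176.7, 20.3, 57.7] z [-5.1  3.2 40.4] rect [503.1 238.7] [175.4  54.5] 1.6
top tray_middle_mid 0.82 [188.1, 291.0, 41.6, 15.2] z [-3.6  4.1 37.1] rect [210.7 379. ] [ 44.7 116.9] 4.8
top tray_middle_mid 0.76 [156.6, 235.1, 38.3, 27.0] z [-4.9  4.1 37.1] rect [361.3 490.4] [117.7  46. ] 68.6
top tray_middle_mid 0.73 [182.7, 146.9, 42.8, 28.8] z [-5.2  3.3 37.8] rect [637.9 411.5] [118.3  45.2] 62.6
top tray_middle_mid 0.69 [205.6, 193.4, 25.0, 36.9] z [-4.1  5.3 37.4] rect [481.3 361.8] [116.8  46.6] 12.5
top tray_small_mid 0.76 [294.2, 188.6, 11.7, 24.3] z [-3.6  6.4 34.2] rect [516.2 104.3] [34.9 59.6] 72.8
top tray_small_mid 0.2 [465.3, 168.5, 15.9, 80.4] z [ 1.3 17.5 29.3] rect [ 504.3 -439.4] [254.   26.8] 7.3
scene case 0.63 [214.6, 184.6, 80.7, 29.3] z [ 0.1  7.9 15.5] rect [ 438.  -172.4] [229.6  79.8] 85.3
scene case 0.59 [200.8, 222.2, 101.8, 56.9] z [ 0.4 28.7 61. ] rect [ 633.2 -182.1] [ 88.2 235.1] 6.4
scene lid_mid 0.72 [209.6, 189.0, 88.1, 22.7] z [ 0.8  7.9 15.5] rect [ 440.9 -172.7] [229.3  74.2] 85.0
scene tray_large_mid 0.86 [388.2, 170.5, 35.9, 53.2] z [-1.  10.3 39.2] rect [507.6 243.2] [178.8  57.5] 1.2
scene tray_middle_mid 0.93 [404.6, 114.7, 39.6, 18.6] z [-0.4 18.8 35.1] rect [215.1 383.3] [ 52.5 117. ] 4.6
scene tray_middle_mid 0.68 [459.3, 213.3, 50.5, 29.5] z [-0.2 17.7 36.1] rect [717.5 311.6] [7.1 1.5] 41.8
scene tray_middle_mid 0.67 [430.5, 168.7, 36.5, 37.4] z [ 0.  17.6 35.8] rect [486.2 365.6] [118.4  48.9] 12.3
scene tray_middle_mid 0.6 [454.2, 141.5, 40.5, 18.4] z [ 1.9 19.6 35.8] rect [365.3 494.8] [115.4  51.6] 69.5
scene tray_small_mid 0.69 [350.8, 194.6, 13.1, 21.4] z [-1.3 15.4 31.6] rect [521.2 108.3] [34.2 65.8] 74.5
```

Run:
```python
from h import *
s=imaging.snapshot("top"); W=cloud(s)
print("bench z", np.nanmedian(W[255:265,180:230,2]), np.nanmedian(W[100:120,400:450,2]))
for r in (160,165,170): print(np.round(W[r,350:440:3,2]*1000).astype(int))
for r in (222,227,232): print(np.round(W[r,345:435:2,2]*1000).astype(int))
```

```text
bench z 9.404557306846861e-05 -0.0005257651250880624
[ 0 -5 39 46 47 36 11  6  2  2 -1  5  7  1 -3  1  4 10  4  7  5  1  5  1
  3  6 19 57 -3  3]
[ 1  1 23 -4  7  1  6  3  1  2  7  7 10  6  5 -2  5  3  4  2  7  0 -2  5
  0  4 10 51 -1 -5]
[                   4                   -2                   15
                    1                    2                    1
                    6                   13                    1
                    5                   -2                   -3
                   10                    4                    8
                   -2                    1                   -2
                   -1                    0                    4
                    4                    4                   -1
                    2                    6                    4
                   46 -9223372036854775808                   -5]
[30  0 -4 -1  6 12  9  4  9  3  6 -3  9 12 23  3 13 12  6  7  8 15 11  6
  8 12  5  8  8  7 11  6 14 12  8 12 10  7  9 -4  1  0  3  1  2]
[ 1 -1  1 -2  9  9  2  6  7  8 14  9  5 17 16 15 12 15 10 10  4  4  7 12
  5  5 11  9  7  7 11 10  9 10  8  4  9 12 10  8 12  2  3 -1 -3]
[-3 -2  9  3 11  7 14  7  7  8  9 16  8 17 10  9  8  9  5 14  7  6 13 12
 10  3  6  8 12  6 15  9 10  8  4  8 10 13 14  6  7  1 -8  1 -3]<stdin>:4: RuntimeWarning: invalid value encountered in cast
```

View pics/topz.png

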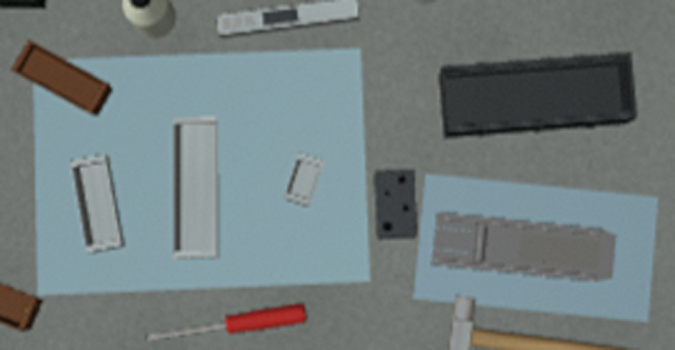

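View pics/scenez.png

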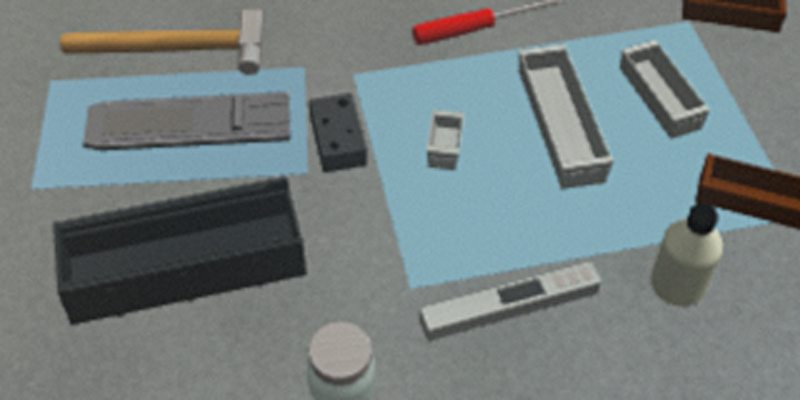

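```bash
cat >> h.py <<'E'
def yaw_of(rv):
    x=R.from_rotvec(rv).as_matrix()[:,0]; return np.degrees(np.arctan2(x[1],x[0]))
def Rdown(yaw):
    c,s=np.cos(np.radians(yaw)),np.sin(np.radians(yaw))
    return R.from_matrix(np.array([[c,s,0],[s,-c,0],[0,0,-1]]))
def go(x,y,z,yaw,st=None):
    """print tool-frame shift (m) and turn (rad) to reach world pose, tool down; x,y,z in mm"""
    st=st or env.read_state(); R0=R.from_rotvec(st["tcp_rot"])
    d=R0.inv().apply(np.array([x,y,z])/1000-st["ee_pos"]); r=(R0.inv()*Rdown(yaw)).as_rotvec()
    n=max(np.linalg.norm(d)/0.0625,np.degrees(np.linalg.norm(r))/10.7)
    print("shift",np.round(d,4),"turn",np.round(r,4),"minrows %.1f"%n)
def st():
    s=env.read_state(); print("t %.2f"%s["t"],"pos",np.round(s["ee_pos"]*1000,1),"yaw %.2f"%yaw_of(s["tcp_rot"]),"F",np.round(s["wrist_force"],1),"gap %.1f"%(s["finger_gap"]*1000),"j6 %.2f"%s["joint_pos"][5],"j1 %.2f"%s["joint_pos"][0]); return s
E
python3 - <<'E'
from h import *
st()
go(500,150,300,0); go(500,150,300,180)
E
```

```text
t 0.75 pos [ 163.5 -498.9  207.1] yaw -71.85 F [-0.3 -0.1 -0. ] gap 85.5 j6 1.42 j1 -1.41
shift [-0.5118 -0.5219 -0.0929] turn [-0.     0.    -1.254] minrows 11.8
shift [-0.5118 -0.5219 -0.0929] turn [0.     0.     1.8876] minrows 11.8
```

send_rows(rows=[[-0.04,-0.04,-0.01,0,0,-0.1,0],[-0.08,-0.08,-0.02,0,0,-0.2,0],[-0.12,-0.12,-0.03,0,0,-0.3,0],[-0.16,-0.16,-0.04,0,0,-0.4,0],[-0.2,-0.2,-0.05,0,0,-0.5,0]])

```text
t: 1.38
ee_pos: [0.2917, -0.2449, 0.2576]
tcp_rot: [2.922, -1.152, 0.001]
wrist_force: [0.9, -0.5, 0.0]
finger_gap: 0.0855
```

Run:
```python
from h import *
st()
go(500,200,300,0)
```

```text
t 1.38 pos [ 291.7 -244.9  257.6] yaw -43.04 F [ 0.9 -0.5  0. ] gap 85.5 j6 1.41 j1 -0.91
shift [-0.1514 -0.4673 -0.0426] turn [ 3.000e-04 -6.000e-04 -7.513e-01] minrows 7.9
```

send_rows(rows=[[-0.018,-0.056,-0.005,0,0,-0.1,0],[-0.036,-0.112,-0.01,0,0,-0.2,0],[-0.054,-0.168,-0.015,0,0,-0.3,0],[-0.072,-0.224,-0.02,0,0,-0.4,0],[-0.09,-0.28,-0.025,0,0,-0.5,0]])

```text
t: 2.0
ee_pos: [0.4176, 0.0232, 0.2829]
tcp_rot: [3.117, -0.388, 0.002]
wrist_force: [0.2, -1.1, 0.6]
finger_gap: 0.0853
```

Run:
```python
from h import *
st()
go(500,200,300,0)
```

```text
t 2.00 pos [417.6  23.2 282.9] yaw -14.20 F [ 0.2 -1.1  0.6] gap 85.3 j6 1.68 j1 -0.14
shift [ 0.0366 -0.1916 -0.0171] turn [ 0.0005 -0.0014 -0.2478] minrows 3.1
```

send_rows(rows=[[0.01,-0.05,-0.005,0,0,-0.08,0],[0.02,-0.1,-0.01,0,0,-0.16,0],[0.03,-0.15,-0.014,0,0,-0.248,0],[0.037,-0.19,-0.017,0,0,-0.248,0.5],[0.037,-0.19,-0.017,0,0,-0.248,0.5]])

```text
t: 2.62
ee_pos: [0.5006, 0.2004, 0.2992]
tcp_rot: [3.141, 0.005, 0.001]
wrist_force: [0.4, -0.5, -0.1]
finger_gap: 0.0515
```

Run:
```python
from h import *
st()
s=imaging.snapshot("wrist"); print(s["fx"],s["cx"],s["cy"]);print(np.round(s["extrinsics"],4))
cv2.imwrite("pics/w1.png",s["image"][:,:,::-1])
W=cloudf(s); np.save("w1.npy",W)
for nm in ["tray_large_mid","tray_middle_mid","tray_small_mid","case"]:
  for d in imaging.masks_of(nm,"wrist")[:4]:
    m=d["mask"]; p=W[m]; p=p[~np.isnan(p[:,0])]; zz=p[:,2]
    q=p[zz>np.percentile(zz,98)-0.02]
    r=cv2.minAreaRect((q[:,:2]*1000).astype(np.float32))
    print(nm,round(d["p"],2),np.round(d["extent"]),"z",np.round(np.percentile(zz,[2,50,98])*1000,1),"rect",np.round(r[0],1),np.round(r[1],1),round(r[2],1))
```

```text
t 2.62 pos [500.6 200.4 299.2] yaw 0.17 F [ 0.4 -0.5 -0.1] gap 51.5 j6 1.80 j1 0.23
309.70691628693146 315.0714890042588 192.93571606491517
[[ 1.      0.0025  0.0019  0.5005]
 [ 0.003  -0.959  -0.2835  0.2721]
 [ 0.0011  0.2835 -0.959   0.4662]
 [ 0.      0.      0.      1.    ]]
tray_large_mid 0.74 [256. 105. 124.  49.] z [ 1.   3.3 39.2] rect [505.4 241.4] [176.4  55.9] 2.0
tray_large_mid 0.64 [355. 300.  25.  33.] z [ 0.5 23.4 60.7] rect [564.   61.3] [ 32.3 325.3] 11.9
tray_middle_mid 0.89 [260.  16.  89.  52.] z [ 0.9  3.8 35.3] rect [484.1 364.1] [116.1  46.2] 12.1
tray_middle_mid 0.67 [118.  11.  34.  73.] z [ 0.7 15.1 34.9] rect [214.1 381. ] [ 47.  115.8] 5.5
tray_middle_mid 0.64 [382.   1.  56.  52.] z [ 1.2  3.8 35.2] rect [637.2 407.2] [100.9  45.4] 62.9
tray_small_mid 0.6 [305. 196.  44.  36.] z [ 0.9 15.3 31.5] rect [519. 107.] [35.9 60.8] 72.6
case 0.86 [359. 299.  18.  31.] z [ 1.9 24.  60.6] rect [563.5  61.2] [ 32.  325.3] 12.1
```

View pics/w1.png

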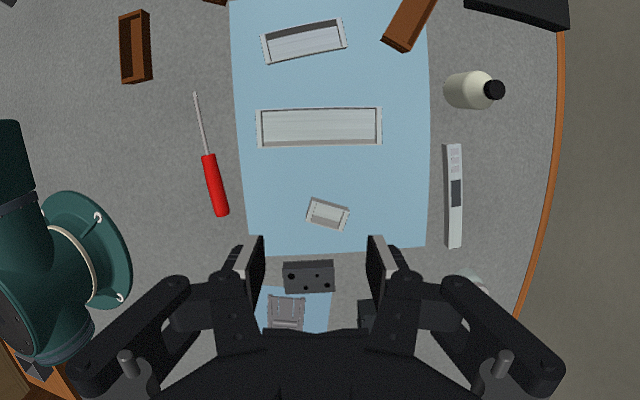

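Run:
```python
from h import *
st()
go(589.3,244.3,70,2); go(589.3,244.3,18,2)
```

```text
t 2.88 pos [499.7 197.5 300.1] yaw -0.05 F [-0.7  0.3  0.1] gap 42.6 j6 1.80 j1 0.23
shift [ 0.0892 -0.0471  0.2302] turn [ 0.0007 -0.0015 -0.0357] minrows 4.0
shift [ 0.0891 -0.0471  0.2822] turn [ 0.0007 -0.0015 -0.0357] minrows 4.8
```

send_rows(rows=[[0.022,-0.012,0.055,0,0,-0.01,0.6],[0.045,-0.024,0.11,0,0,-0.02,0.6],[0.067,-0.035,0.17,0,0,-0.03,0.6],[0.089,-0.047,0.22,0,0,-0.036,0.6],[0.089,-0.047,0.23,0,0,-0.036,0.6]])

```text
t: 3.5
ee_pos: [0.5882, 0.2433, 0.0669]
tcp_rot: [3.139, 0.054, -0.005]
wrist_force: [-0.7, -0.5, 0.2]
finger_gap: 0.0341
```

Run:
```python
from h import *
s=imaging.snapshot("wrist"); 
cv2.imwrite("pics/w2.png",s["image"][:,:,::-1])
st()
W=cloudf(s)
for nm in ["tray_large_mid"]:
  for d in imaging.masks_of(nm,"wrist")[:2]:
    m=d["mask"]; p=W[m]; p=p[~np.isnan(p[:,0])]; zz=p[:,2]
    q=p[zz>np.percentile(zz,98)-0.02]
    r=cv2.minAreaRect((q[:,:2]*1000).astype(np.float32))
    print(nm,round(d["p"],2),np.round(d["extent"]),"z",np.round(np.percentile(zz,[2,50,98])*1000,1),"rect",np.round(r[0],1),np.round(r[1],1),round(r[2],1))
go(589.3,244.3,18,2)
```

```text
t 3.55 pos [588.  243.2  67.8] yaw 1.97 F [ 0.1  0.2 -1.4] gap 33.8 j6 1.80 j1 0.26
tray_large_mid 0.63 [ 99. 166. 223.  85.] z [ 1.6  4.  38.9] rect [505.8 241.5] [176.3  55.9] 2.0
shift [ 0.0009 -0.001   0.0519] turn [ 0.0012  0.0001 -0.0005] minrows 0.8
```

View pics/w2.png

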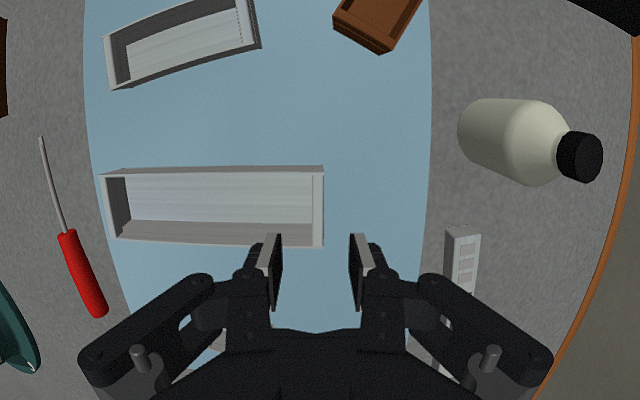

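send_rows(rows=[[0.001,-0.001,0.03,0,0,0,0.6],[0.001,-0.001,0.05,0,0,0,0.6],[0.001,-0.001,0.05,0,0,0,0.6],[0.001,-0.001,0.05,0,0,0,1],[0.001,-0.001,0.05,0,0,0,1]], grip_force=40)

```text
t: 4.22
ee_pos: [0.5901, 0.2444, 0.0215]
tcp_rot: [3.14, 0.054, 0.003]
wrist_force: [0.3, 0.8, 0.5]
finger_gap: 0.0003
```

send_rows(rows=[[0,0,0,0,0,0,1],[0,0,0,0,0,0,1],[0,0,-0.01,0,0,0,1],[0,0,-0.06,0,0,0,1],[0,0,-0.12,0,0,0,1]])

```text
t: 4.85
ee_pos: [0.5892, 0.2443, 0.1429]
tcp_rot: [3.14, 0.054, 0.001]
wrist_force: [0.5, -0.5, 0.4]
finger_gap: 0.0003
```

Run:
```python
from h import *
s=imaging.snapshot("wrist"); 
cv2.imwrite("pics/w3.png",s["image"][:,:,::-1])
a=st()
W=cloudf(s)
for nm in ["tray_large_mid"]:
  for d in imaging.masks_of(nm,"wrist")[:2]:
    m=d["mask"]; p=W[m]; p=p[~np.isnan(p[:,0])]; zz=p[:,2]
    q=p[zz>np.percentile(zz,98)-0.015]
    r=cv2.minAreaRect((q[:,:2]*1000).astype(np.float32))
    print(nm,round(d["p"],2),np.round(d["extent"]),"z",np.round(np.percentile(zz,[2,50,98])*1000,1),"rect",np.round(r[0],1),np.round(r[1],1),round(r[2],1))
```

```text
t 4.90 pos [591.8 245.1 151.5] yaw 1.97 F [-1.1 -0.3  8.3] gap -0.1 j6 1.80 j1 0.27
tray_large_mid 0.72 [143. 153. 175.  62.] z [ 1.2  3.5 39. ] rect [505.7 241.3] [176.8  55.8] 1.9
```

View pics/w3.png

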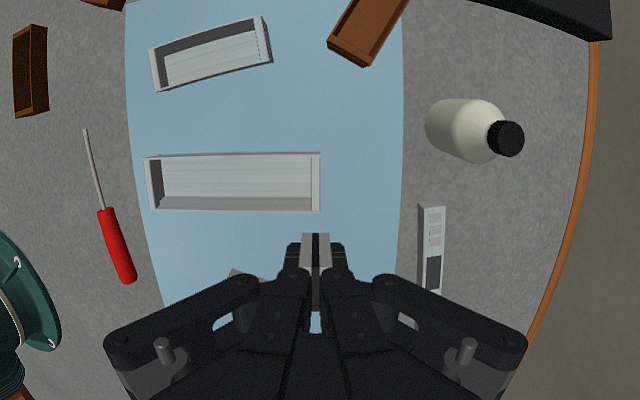

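Run:
```python
from h import *
st()
s=imaging.snapshot("wrist"); W=cloudf(s)
for v in range(228,330,8): print(v, [tuple(np.round(W[v,u]*1000).astype(int)) if not np.isnan(W[v,u,0]) else None for u in (308,322)])
for n in ("scene","top"):
    s=imaging.snapshot(n); cv2.imwrite(f"pics/{n}4.png",cv2.resize(s["image"][100:300,200:520,::-1] if n=="scene" else s["image"][80:280,150:470,::-1],None,fx=2.5,fy=2.5))
```

```text
t 4.95 pos [592.4 245.3 148.5] yaw 1.97 F [ 0.6 -0.4  0. ] gap -0.0 j6 1.80 j1 0.27
228 [(np.int64(589), np.int64(184), np.int64(1)), (np.int64(604), np.int64(184), np.int64(-1))]
236 [(np.int64(589), np.int64(256), np.int64(181)), (np.int64(595), np.int64(257), np.int64(182))]
244 [(np.int64(589), np.int64(255), np.int64(189)), (np.int64(595), np.int64(256), np.int64(190))]
252 [(np.int64(589), np.int64(255), np.int64(197)), (np.int64(595), np.int64(256), np.int64(198))]
260 [(np.int64(589), np.int64(256), np.int64(205)), (np.int64(594), np.int64(255), np.int64(204))]
268 [(np.int64(589), np.int64(255), np.int64(211)), (np.int64(594), np.int64(255), np.int64(211))]
276 [(np.int64(589), np.int64(257), np.int64(220)), (np.int64(594), np.int64(257), np.int64(219))]
284 [(np.int64(589), np.int64(255), np.int64(222)), (np.int64(594), np.int64(256), np.int64(223))]
292 [(np.int64(589), np.int64(250), np.int64(220)), (np.int64(594), np.int64(251), np.int64(221))]
300 [(np.int64(589), np.int64(247), np.int64(221)), (np.int64(594), np.int64(248), np.int64(221))]
308 [(np.int64(589), np.int64(243), np.int64(221)), (np.int64(594), np.int64(244), np.int64(221))]
316 [(np.int64(589), np.int64(240), np.int64(221)), (np.int64(595), np.int64(239), np.int64(220))]
324 [(np.int64(589), np.int64(237), np.int64(223)), (np.int64(595), np.int64(237), np.int64(223))]
```

View pics/scene4.png

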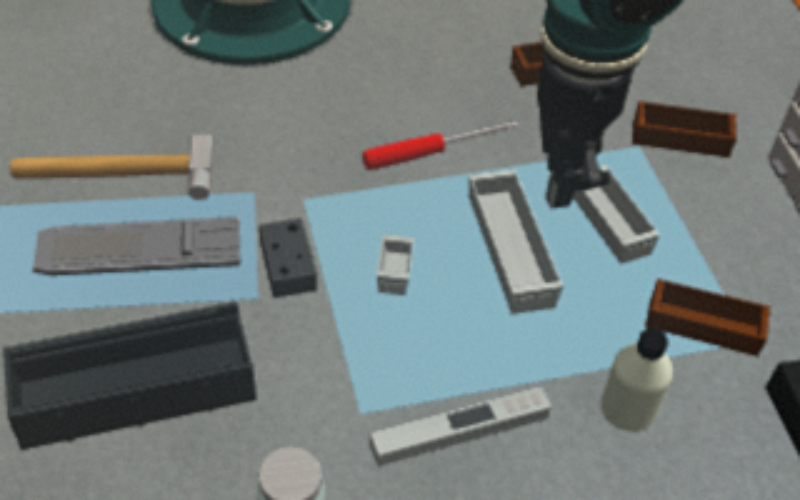

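Run:
```python
from h import *
a=st()
s=imaging.snapshot("scene"); W=cloud(s)
E=np.linalg.inv(s["extrinsics"])
def pr(p):
    c=E[:3,:3]@p+E[:3,3]; return s["fx"]*c[0]/c[2]+s["cx"],s["fy"]*c[1]/c[2]+s["cy"]
p=a["ee_pos"]
for dz in (0,.01,.02,.03,.05): print(dz,np.round(pr(p+[0,0,dz]),1))
m=(abs(W[...,0]-p[0])<.03)&(abs(W[...,1]-p[1])<.03)&(W[...,2]>.08)
v,u=np.where(m); o=np.argsort(-v)[:12]
for i in o: print(v[i],u[i],np.round(W[v[i],u[i]]*1000))
c=s["image"][130:210,380:480,::-1]; cv2.imwrite("pics/s5.png",cv2.resize(c,None,fx=6,fy=6,interpolation=cv2.INTER_NEAREST))
```

```text
t 5.10 pos [589.7 244.5 141.6] yaw 1.96 F [0.2 0.4 0.3] gap 0.0 j6 1.80 j1 0.27
0 [420.  187.6]
0.01 [420.7 184.8]
0.02 [421.3 182. ]
0.03 [421.9 179.2]
0.05 [423.2 173.4]
183 423 [598. 245. 167.]
183 422 [600. 242. 169.]
183 421 [597. 241. 167.]
183 420 [597. 238. 167.]
182 427 [602. 253. 174.]
182 426 [603. 250. 175.]
182 425 [604. 247. 176.]
182 424 [603. 245. 175.]
182 423 [604. 242. 178.]
182 422 [603. 240. 177.]
182 421 [598. 240. 171.]
182 420 [597. 238. 171.]
```

View pics/s5.png

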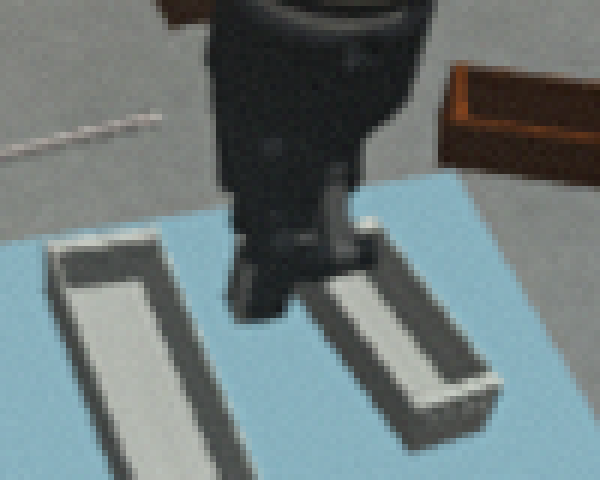

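Run:
```python
from h import *
a=st(); p=a["ee_pos"]*1000
s=imaging.snapshot("wrist"); W=cloudf(s)*1000; E=s["extrinsics"][:3,3]*1000
print("cam",E-p)
Q=W-p
for u in range(296,336,4):
    col=Q[:,u]; m=(abs(col[:,0])<40)&(col[:,1]<20)&(col[:,2]>-20)&(col[:,2]<60)&(np.arange(400)>200)
    i=np.where(m)[0][:1]; print(u,i,np.round(col[i],1), np.round(Q[i-1,u],1))
```

```text
t 5.15 pos [589.3 244.4 140.8] yaw 1.96 F [ 0.3 -0.4 -0.3] gap -0.3 j6 1.80 j1 0.27
cam [ -2.43678694  71.71480294 166.99680101]
296 [242] [[-9.3  6.5 31.2]] [[ -17.9  -75.  -140.7]]
300 [242] [[-7.3  6.6 31.3]] [[ -13.5  -74.6 -140.4]]
304 [233] [[-5.5 10.5 29.3]] [[  -9.3  -63.4 -139.7]]
308 [233] [[-3.6 10.  27.9]] [[  -5.   -64.  -141.4]]
312 [233] [[-1.6 10.9 29.8]] [[  -0.7  -63.  -139.6]]
316 [233] [[ 0.3 10.6 29.1]] [[   3.6  -62.8 -139.3]]
320 [233] [[ 2.3 10.5 28.7]] [[   7.9  -62.7 -139.6]]
324 [233] [[ 4.2 10.6 28.8]] [[  12.3  -63.  -140.6]]
328 [233] [[ 6.2 10.2 27.7]] [[  16.5  -62.1 -138.7]]
332 [242] [[ 8.1  7.2 31.6]] [[  21.5  -73.4 -140.2]]
```

Run:
```python
from h import *
W=np.load("w1.npy")*1000; Q=W-np.array([500.3,199,299.7])
for u in list(range(240,268,4))+list(range(364,392,4)):
    col=Q[:,u]; m=(abs(col[:,0])<50)&(col[:,1]<25)&(col[:,2]>-20)&(col[:,2]<70)&(np.arange(400)>200)
    i=np.where(m)[0][:1]; print(u,i,np.round(col[i],1), np.round(Q[i-1,u],1))
go(589.3,244.3,22,2);go(589.3,244.3,-9,2)
```

```text
240 [245] [[-35.5   8.1  35.1]] [[-125.8 -154.8 -297.9]]
244 [245] [[-31.7  11.7  42.3]] [[-119.2 -155.4 -299.6]]
248 [236] [[-31.9  11.5  32.1]] [[-110.8 -138.2 -299.2]]
252 [235] [[-30.2  11.5  30.7]] [[-103.9 -136.7 -300.2]]
256 [235] [[-28.2  11.6  30.7]] [[ -96.8 -135.9 -298.8]]
260 [235] [[-26.2  11.4  30.3]] [[ -89.9 -135.4 -298. ]]
264 [243] [[-25.2   5.4  26.7]] [[ -84.1 -150.3 -298.6]]
364 [] [] []
368 [236] [[26.7 10.  28.1]] [[  89.2 -137.1 -298.8]]
372 [235] [[28.  12.  31.4]] [[  95.6 -134.7 -297.2]]
376 [235] [[30.2 11.6 30.5]] [[ 102.7 -135.5 -298.9]]
380 [234] [[32.2 12.  30.3]] [[ 109.6 -134.1 -299.6]]
384 [240] [[32.5 12.5 38.4]] [[ 117.1 -144.7 -298.3]]
388 [245] [[35.8  7.8 34.2]] [[ 124.7 -153.7 -297.2]]
shift [ 1.000e-04 -1.000e-04  1.184e-01] turn [ 0.0011 -0.0002 -0.0006] minrows 1.9
shift [ 1.000e-04 -1.000e-04  1.494e-01] turn [ 0.0011 -0.0002 -0.0006] minrows 2.4
```

send_rows(rows=[[0,0,0.03,0,0,0,0.6],[0,0,0.07,0,0,0,0.6],[0,0,0.11,0,0,0,0.6],[0,0,0.14,0,0,0,0.6],[0,0,0.148,0,0,0,0.6]])

```text
t: 5.82
ee_pos: [0.5874, 0.2437, -0.01]
tcp_rot: [3.139, 0.054, -0.007]
wrist_force: [-0.4, 0.9, 1.0]
finger_gap: 0.034
```

send_rows(rows=[[0,0,0,0,0,0,0.6],[0,0,0,0,0,0,1],[0,0,0,0,0,0,1],[0,0,0,0,0,0,1],[0,0,0,0,0,0,1]])

```text
t: 6.45
ee_pos: [0.5881, 0.2438, -0.009]
tcp_rot: [3.139, 0.054, -0.004]
wrist_force: [-1.1, -0.2, 6.6]
finger_gap: 0.0069
```

Run:
```python
from h import *
s=imaging.snapshot("wrist"); 
cv2.imwrite("pics/w6.png",s["image"][:,:,::-1])
a=st()
```

```text
t 6.50 pos [588.1 243.8  -9. ] yaw 1.96 F [-0.7 -0.   7. ] gap 7.3 j6 1.80 j1 0.27
```

View pics/w6.png

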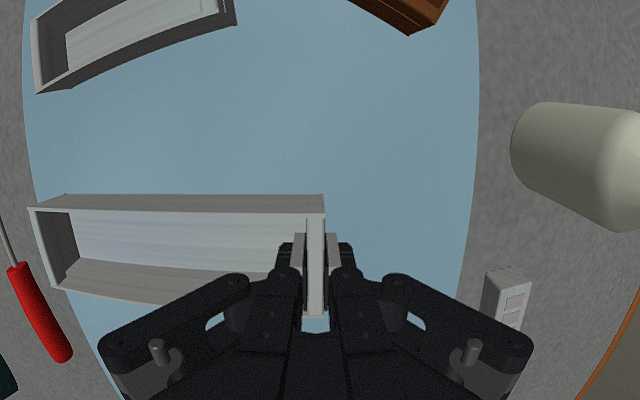

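send_rows(rows=[[0,0,-0.03,0,0,0,1],[0,0,-0.08,0,0,0,1],[0,0.03,-0.12,0,0,-0.15,1],[0.01,0.08,-0.13,0,0,-0.33,1],[0.015,0.13,-0.13,0,0,-0.51,1]])

```text
t: 7.12
ee_pos: [0.6087, 0.1136, 0.1227]
tcp_rot: [3.021, 0.854, -0.0]
wrist_force: [0.8, -0.6, -1.5]
finger_gap: 0.0074
```

Run:
```python
from h import *
st()
go(622.2,-108.4,120,95.9)
```

```text
t 7.12 pos [608.7 113.6 122.7] yaw 31.57 F [ 0.8 -0.6 -1.5] gap 7.4 j6 1.07 j1 0.05
shift [-0.1047  0.1962  0.003 ] turn [ 1.0000e-03  1.5000e-03 -1.1228e+00] minrows 6.0
```

send_rows(rows=[[-0.018,0.033,0,0,0,-0.18,1],[-0.036,0.066,0,0,0,-0.36,1],[-0.054,0.1,0,0,0,-0.54,1],[-0.072,0.134,0,0,0,-0.72,1],[-0.09,0.166,0,0,0,-0.9,1]])

```text
t: 7.75
ee_pos: [0.6189, -0.0763, 0.1232]
tcp_rot: [2.343, 2.09, -0.001]
wrist_force: [0.3, -0.2, -1.4]
finger_gap: 0.0077
```

Run:
```python
from h import *
st()
go(622.2,-108.4,120,95.9)
```

```text
t 7.75 pos [618.9 -76.3 123.2] yaw 83.46 F [ 0.3 -0.2 -1.4] gap 7.7 j6 -0.14 j1 -0.25
shift [-0.0315  0.007   0.0033] turn [ 0.0005  0.0017 -0.2171] minrows 1.2
```

send_rows(rows=[[-0.01,0.003,0,0,0,-0.11,1],[-0.02,0.005,0,0,0,-0.217,1],[-0.0315,0.007,0,0,0,-0.217,1],[-0.0315,0.007,0.003,0,0,-0.217,1],[-0.0315,0.007,0.003,0,0,-0.217,1]])

```text
t: 8.38
ee_pos: [0.6221, -0.1081, 0.12]
tcp_rot: [2.105, 2.331, -0.002]
wrist_force: [0.2, -0.0, -1.6]
finger_gap: 0.0073
```

Run:
```python
from h import *
s=imaging.snapshot("wrist"); a=st()
cv2.imwrite("pics/w7.png",s["image"][:,:,::-1])
W=cloudf(s); np.save("w7.npy",W)
for nm in ["tray_large_mid","case"]:
  for d in imaging.masks_of(nm,"wrist")[:2]:
    m=d["mask"]; p=W[m]; p=p[~np.isnan(p[:,0])]; zz=p[:,2]
    q=p[zz>np.percentile(zz,98)-0.015]
    r=cv2.minAreaRect((q[:,:2]*1000).astype(np.float32))
    print(nm,round(d["p"],2),np.round(d["extent"]),"z",np.round(np.percentile(zz,[2,50,98])*1000,1),"rect",np.round(r[0],1),np.round(r[1],1),round(r[2],1))
```

```text
t 8.43 pos [ 622.1 -107.9  120.2] yaw 95.86 F [ 0.   0.1 -0.9] gap 7.1 j6 -0.40 j1 -0.30
tray_large_mid 0.97 [ 25. 195. 298. 124.] z [130.5 138.5 167.9] rect [ 630.4 -192.6] [ 56.2 177.2] 5.9
case 0.8 [ 97. 137. 277. 114.] z [ 3.   7.2 61.3] rect [ 626.  -184.4] [ 83.4 239. ] 3.2
case 0.64 [434. 264. 126.  47.] z [ 1.5 23.6 25.6] rect [694.1  66.2] [312.   86.2] 70.8
```

View pics/w7.png

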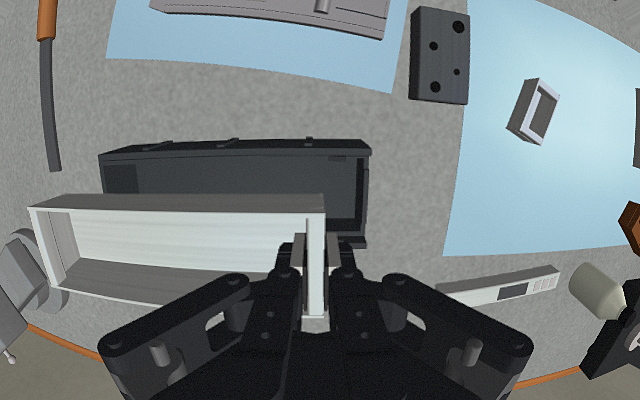

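Run:
```python
from h import *
W=np.load("w7.npy")*1000; P=W.reshape(-1,3); P=P[~np.isnan(P[:,0])]
P=P[(P[:,0]>560)&(P[:,0]<700)&(P[:,1]>-330)&(P[:,1]<-40)&(P[:,2]>1)&(P[:,2]<80)]
T=P[(P[:,2]>57)]
print(len(T)); 
for y0 in range(-310,-50,15):
    q=T[(T[:,1]>=y0)&(T[:,1]<y0+15)]
    if len(q): print(y0+7, len(q), "x",np.round(np.percentile(q[:,0],[2,10,50,90,98]),1),"z",np.round(np.median(q[:,2]),1))
im=np.zeros((150,300),np.float32)
ix=(700-P[:,0]).astype(int); iy=(-40-P[:,1]).astype(int); ok=(ix>=0)&(ix<150)&(iy>=0)&(iy<300)
np.maximum.at(im,(ix[ok],iy[ok]),P[ok,2])
cv2.imwrite("pics/hm7.png",cv2.resize(cv2.applyColorMap((im/65*255).clip(0,255).astype(np.uint8),cv2.COLORMAP_JET),None,fx=2.6,fy=2.6,interpolation=cv2.INTER_NEAREST))
# top and scene too
for n in ("top","scene"):
    s=imaging.snapshot(n); w=cloud(s)*1000; 
    d=imaging.masks_of("case",n); print(n,[ (round(k["p"],2),np.round(k["extent"])) for k in d])
```

```text
3824
-303 254 x [601.6 603.6 616.8 632.4 635.9] z 60.1
-288 143 x [600.  600.5 604.6 608.5 609.5] z 60.1
-273 161 x [598.3 599.1 603.  607.3 608.3] z 60.2
-258 179 x [596.9 597.4 601.6 605.7 606.6] z 60.1
-243 186 x [595.1 596.  600.  604.  604.9] z 60.2
-228 203 x [593.5 594.5 598.6 602.9 603.7] z 60.3
-213 213 x [591.9 593.1 597.  601.  601.8] z 60.3
-198 232 x [590.8 591.6 595.5 599.6 600.7] z 60.2
-183 234 x [588.8 589.8 593.7 597.9 598.7] z 60.2
-168 249 x [587.7 588.5 592.5 596.5 597.4] z 60.2
-153 267 x [585.8 586.9 591.  595.3 596.1] z 60.2
-138 301 x [584.4 585.5 589.9 594.4 595.3] z 60.2
-123 301 x [583.1 584.1 588.4 593.  594. ] z 60.2
-108 304 x [581.6 582.5 587.  591.5 592.6] z 60.2
-93 278 x [580.  580.9 584.9 590.  653.6] z 60.6
-78 250 x [578.3 579.2 582.9 657.8 660.2] z 60.1
-63 69 x [608.7 654.9 657.2 660.1 660.7] z 59.9
top [(0.74, array([416., 170.,  19.,  13.])), (0.35, array([230., 126.,  18.,  18.])), (0.32, array([420., 150.,  14.,  20.])), (0.24, array([294., 188.,  12.,  26.]))]
scene [(0.85, array([199., 219., 104.,  59.]))]
```

View pics/hm7.png

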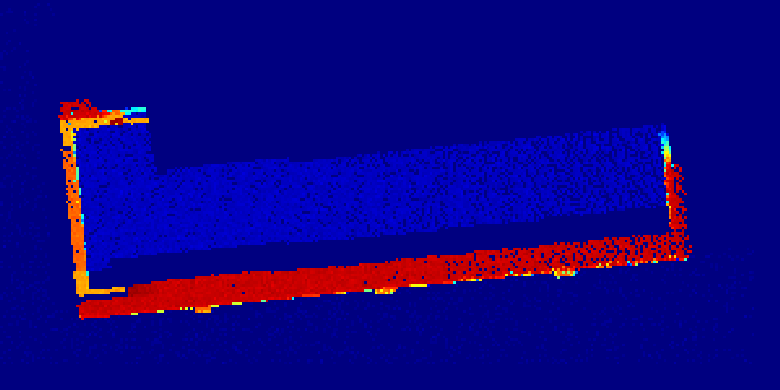

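send_rows(rows=[[0,0.001,0.02,0,0,0.004,1],[0,0.001,0.05,0,0,0.004,1],[0,0.001,0.08,0,0,0.004,1],[0,0.001,0.105,0,0,0.004,1],[0,0.001,0.124,0,0,0.004,1]])

```text
t: 9.35
ee_pos: [0.6231, -0.1081, -0.0047]
tcp_rot: [2.108, 2.328, -0.002]
wrist_force: [-0.6, 0.7, -0.8]
finger_gap: 0.0076
```

send_rows(rows=[[0,0,0,0,0,0,1],[0,0,0.001,0,0,0,1],[0,0,0.001,0,0,0,0.75],[0,0,0.001,0,0,0,0.75],[0,0,0.001,0,0,0,0.75]])

```text
t: 9.98
ee_pos: [0.6232, -0.1082, -0.0055]
tcp_rot: [2.108, 2.328, -0.002]
wrist_force: [-0.7, 0.6, 0.0]
finger_gap: 0.0214
```

Run:
```python
from h import *
s=imaging.snapshot("wrist"); a=st()
cv2.imwrite("pics/w8.png",s["image"][:,:,::-1])
W=cloudf(s); np.save("w8.npy",W)
for nm in ["tray_large_mid","case"]:
  for d in imaging.masks_of(nm,"wrist")[:2]:
    m=d["mask"]; p=W[m]; p=p[~np.isnan(p[:,0])]; zz=p[:,2]
    q=p[zz>np.percentile(zz,98)-0.015]
    r=cv2.minAreaRect((q[:,:2]*1000).astype(np.float32))
    print(nm,round(d["p"],2),np.round(d["extent"]),"z",np.round(np.percentile(zz,[2,50,98])*1000,1),"rect",np.round(r[0],1),np.round(r[1],1),round(r[2],1))
```

```text
t 10.03 pos [ 623.2 -108.2   -5.5] yaw 95.67 F [ 1.3  0.2 -0.8] gap 21.4 j6 -0.40 j1 -0.30
tray_large_mid 0.84 [ 30. 213. 296. 106.] z [ 5.8  7.9 43. ] rect [ 632.8 -201.3] [ 64.5 194.9] 5.6
case 0.6 [  0. 159. 438. 203.] z [ 2.7 48.6 61.4] rect [ 629.5 -184.6] [ 85.5 238.6] 6.3
```

View pics/w8.png

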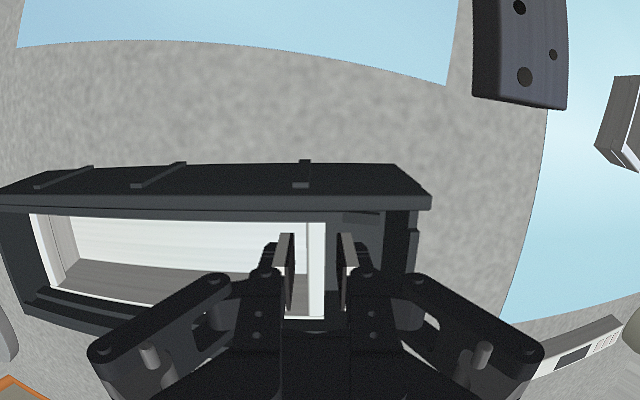

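send_rows(rows=[[0,0,-0.03,0,0,0,0.7],[0,0,-0.09,0,0,0,0.6],[0.04,-0.004,-0.12,0,0,0.15,0.6],[0.1,-0.009,-0.12,0,0,0.33,0.6],[0.16,-0.013,-0.12,0,0,0.51,0.6]])

```text
t: 10.75
ee_pos: [0.5942, 0.0508, 0.1147]
tcp_rot: [2.631, 1.714, 0.0]
wrist_force: [1.6, 0.7, -0.5]
finger_gap: 0.0341
```

Run:
```python
from h import *
s=imaging.snapshot("wrist"); cv2.imwrite("pics/w9.png",s["image"][:,:,::-1]); W=cloudf(s); np.save("w9.npy",W)
st()
go(536.8,375.4,80,12.3)
```

```text
t 10.80 pos [592.4  56.9 114.6] yaw 65.44 F [-1.4  7.9 -0.4] gap 34.6 j6 0.39 j1 -0.04
shift [ 0.2666 -0.1829  0.0348] turn [-7.000e-04 -2.000e-04  9.275e-01] minrows 5.2
```

send_rows(rows=[[0.05,-0.034,0,0,0,0.17,0.6],[0.1,-0.068,0,0,0,0.35,0.6],[0.15,-0.103,0,0,0,0.53,0.6],[0.2,-0.137,0.01,0,0,0.71,0.6],[0.25,-0.171,0.02,0,0,0.89,0.6]])

```text
t: 11.42
ee_pos: [0.5431, 0.3421, 0.0973]
tcp_rot: [-3.113, -0.416, -0.001]
wrist_force: [1.0, -0.4, -0.3]
finger_gap: 0.0345
```

```bash
cat >> h.py <<'E'
def rect(W,nm,cam,band=0.015,k=2):
  for d in imaging.masks_of(nm,cam)[:k]:
    m=d["mask"]; p=W[m]; p=p[~np.isnan(p[:,0])]; zz=p[:,2]
    q=p[zz>np.percentile(zz,98)-band]
    r=cv2.minAreaRect((q[:,:2]*1000).astype(np.float32))
    print(nm,round(d["p"],2),np.round(d["extent"]),"z",np.round(np.percentile(zz,[2,50,98])*1000,1),"rect",np.round(r[0],1),np.round(r[1],1),round(r[2],1))
E
python3 - <<'E'
from h import *
s=imaging.snapshot("wrist"); cv2.imwrite("pics/w10.png",s["image"][:,:,::-1]); W=cloudf(s)
st()
rect(W,"tray_middle_mid","wrist")
go(536.8,375.4,-13,12.3)
E
```

```text
t 11.47 pos [540.8 347.8  95.7] yaw 14.49 F [-7.3  5.  -2.8] gap 34.4 j6 1.76 j1 0.44
tray_middle_mid 0.78 [104.   1.  74.  44.] z [ 1.6 18.  35.1] rect [351.6 460.4] [44.4 47.3] 68.9
tray_middle_mid 0.77 [383.  74. 129. 135.] z [ 1.4 11.2 35.1] rect [641.1 414.9] [116.   46.4] 62.1
shift [ 0.0037 -0.0306  0.1091] turn [-0.0015  0.0013  0.0543] minrows 1.8
```

View pics/w10.png

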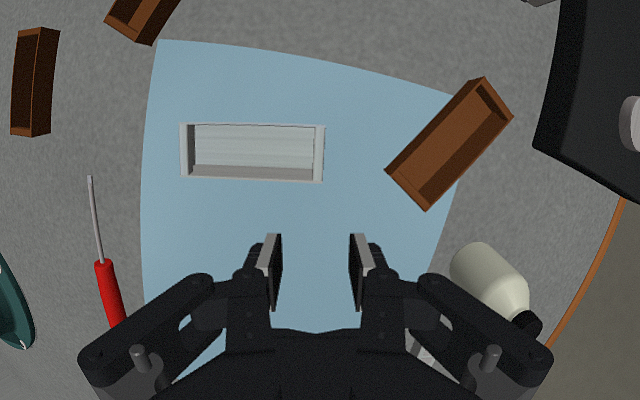

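send_rows(rows=[[0.002,-0.015,0.01,0,0,0.027,0.6],[0.004,-0.0306,0.03,0,0,0.054,0.6],[0.004,-0.0306,0.05,0,0,0.054,0.6],[0.004,-0.0306,0.05,0,0,0.054,0.6],[0.004,-0.0306,0.05,0,0,0.054,0.6]])

```text
t: 12.15
ee_pos: [0.5376, 0.3752, 0.0469]
tcp_rot: [-3.122, -0.337, 0.001]
wrist_force: [0.3, 0.2, -0.3]
finger_gap: 0.034
```

Run:
```python
from h import *
s=imaging.snapshot("wrist"); cv2.imwrite("pics/w11.png",s["image"][:,:,::-1]); W=cloudf(s)
st()
rect(W,"tray_middle_mid","wrist",k=5)
go(536.8,375.4,-13,12.3)
```

```text
t 12.20 pos [537.8 375.3  47.1] yaw 12.31 F [ 0.1 -1.  -0.1] gap 34.1 j6 1.84 j1 0.48
tray_middle_mid 0.87 [  0.  74.  27. 124.] z [ 0.6 16.  32.4] rect [235.3 383.7] [  7.4 116.8] 4.4
tray_middle_mid 0.64 [ 56.   1. 103.  91.] z [ 1.  17.8 34.9] rect [356.6 473.4] [73.4 47.4] 69.0
tray_middle_mid 0.62 [148. 179. 174.  74.] z [ 1.5  8.4 35. ] rect [483.7 364.1] [116.5  45.8] 12.3
tray_middle_mid 0.58 [390. 112. 152. 161.] z [ 1.8 16.7 35. ] rect [641.2 415.2] [116.7  46.8] 62.7
shift [-0.0009 -0.0002  0.0601] turn [-0.0018  0.0001  0.0002] minrows 1.0
```

View pics/w11.png

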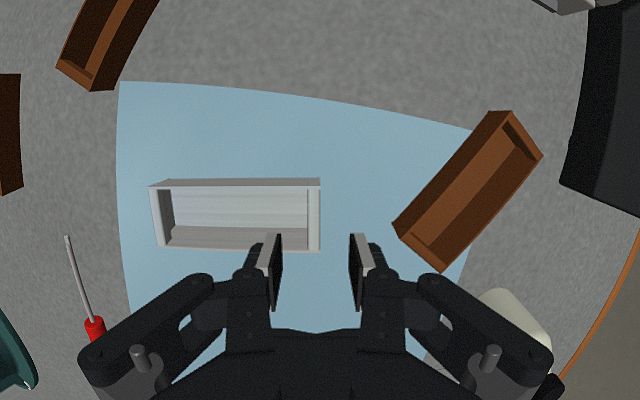

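send_rows(rows=[[-0.001,0,0.03,0,0,0,0.6],[-0.001,0,0.055,0,0,0,0.6],[-0.001,0,0.06,0,0,0,0.6],[-0.001,0,0.06,0,0,0,0.6],[-0.001,0,0.06,0,0,0,1]])

```text
t: 12.88
ee_pos: [0.5375, 0.3755, -0.0116]
tcp_rot: [-3.121, -0.337, -0.002]
wrist_force: [0.4, 0.3, 0.7]
finger_gap: 0.017
```

send_rows(rows=[[0,0,0,0,0,0,1],[0,0,0,0,0,0,1],[0,0,-0.02,0,0,0,1],[0,0,-0.07,0,0,0,1],[0,0,-0.12,0,0,0,1]])

```text
t: 13.5
ee_pos: [0.537, 0.375, 0.1097]
tcp_rot: [-3.121, -0.337, -0.001]
wrist_force: [0.8, -0.4, -0.8]
finger_gap: 0.0071
```

Run:
```python
from h import *
st()
W=np.load("w9.npy")*1000; P=W.reshape(-1,3); P=P[~np.isnan(P[:,0])]
P=P[(P[:,0]>560)&(P[:,0]<700)&(P[:,1]>-330)&(P[:,1]<-40)&(P[:,2]>1)&(P[:,2]<80)]
im=np.zeros((150,300),np.float32)
ix=(700-P[:,0]).astype(int); iy=(-40-P[:,1]).astype(int); ok=(ix>=0)&(ix<150)&(iy>=0)&(iy<300)
np.maximum.at(im,(ix[ok],iy[ok]),P[ok,2])
cv2.imwrite("pics/hm9.png",cv2.resize(cv2.applyColorMap((im/65*255).clip(0,255).astype(np.uint8),cv2.COLORMAP_JET),None,fx=2.6,fy=2.6,interpolation=cv2.INTER_NEAREST))
C=np.array([630.3,-183.8]); ex=np.array([.0976,-.9952]); ey=np.array([.9952,.0976])
for pt in ((622.5,-108),): print((np.array(pt)-C)@ex,(np.array(pt)-C)@ey)
tx=-20
lip=C+ex*(tx-0); print(lip)
```

```text
t 13.50 pos [537.  375.  109.7] yaw 12.31 F [ 0.8 -0.4 -0.8] gap 7.1 j6 1.84 j1 0.48
-76.19744 -0.3644799999999528
[ 628.348 -163.896]
```

View pics/hm9.png

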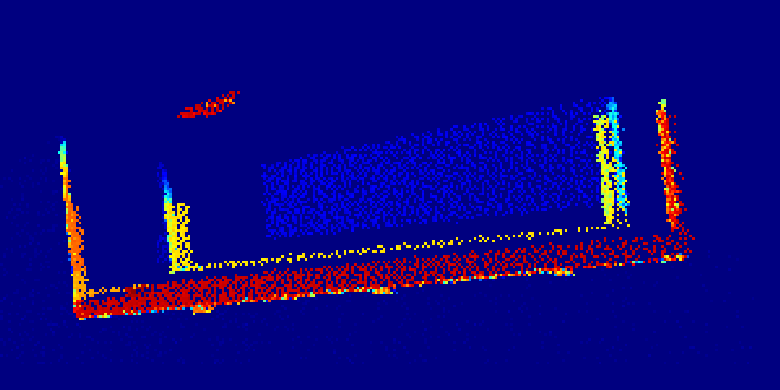

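Run:
```python
from h import *
st()
go(626.4,-144,115,95.6)
```

```text
t 13.50 pos [537.  375.  109.7] yaw 12.31 F [ 0.8 -0.4 -0.8] gap 7.1 j6 1.84 j1 0.48
shift [-0.0233  0.5262 -0.0064] turn [-1.0000e-03 -2.3000e-03 -1.4537e+00] minrows 8.4
```

send_rows(rows=[[-0.003,0.055,-0.006,0,0,-0.16,1],[-0.005,0.11,-0.006,0,0,-0.32,1],[-0.008,0.17,-0.006,0,0,-0.48,1],[-0.01,0.23,-0.006,0,0,-0.64,1],[-0.013,0.29,-0.006,0,0,-0.8,1]])

```text
t: 14.12
ee_pos: [0.5863, 0.0871, 0.1153]
tcp_rot: [-2.74, -1.533, -0.003]
wrist_force: [1.7, -0.1, -0.2]
finger_gap: 0.0075
```

Run:
```python
from h import *
st()
go(626.4,-144,115,95.6)
```

```text
t 14.12 pos [586.3  87.1 115.3] yaw 58.46 F [ 1.7 -0.1 -0.2] gap 7.5 j6 0.56 j1 0.01
shift [-0.176   0.1551 -0.0002] turn [ 5.000e-04 -2.600e-03 -6.482e-01] minrows 3.8
```

send_rows(rows=[[-0.044,0.039,0,0,0,-0.16,1],[-0.088,0.078,0,0,0,-0.32,1],[-0.132,0.117,0,0,0,-0.48,1],[-0.17,0.15,0,0,0,-0.64,1],[-0.176,0.155,0,0,0,-0.648,1]])

```text
t: 14.75
ee_pos: [0.6265, -0.1471, 0.1145]
tcp_rot: [-2.111, -2.326, -0.004]
wrist_force: [0.8, 0.5, -1.1]
finger_gap: 0.0072
```

send_rows(rows=[[0,-0.001,0,0,0,0,1],[0,-0.001,0,0,0,0,1],[0,-0.001,0,0,0,0,1],[0,-0.001,0,0,0,0,1],[0,-0.001,0,0,0,0,1]])

```text
t: 15.38
ee_pos: [0.6255, -0.1468, 0.1146]
tcp_rot: [-2.111, -2.326, -0.004]
wrist_force: [1.2, -0.4, -1.4]
finger_gap: 0.0069
```

```bash
cat >> h.py <<'E'
C=np.array([630.3,-183.8]); ex=np.array([.0976,-.9952]); ey=np.array([.9952,.0976])
def hm(W,fn,z0=1,z1=80):
    """height map in case frame, 2.8 px/mm, x right, y down(=+y up)"""
    P=W.reshape(-1,3)*1000; P=P[~np.isnan(P[:,0])]; P=P[(P[:,2]>z0)&(P[:,2]<z1)]
    q=P[:,:2]-C; X=q@ex; Y=q@ey; m=(abs(X)<130)&(abs(Y)<60); X,Y,Z=X[m],Y[m],P[m,2]
    im=np.zeros((120,260),np.float32); np.maximum.at(im,((60-Y).astype(int),(X+130).astype(int)),Z)
    cv2.imwrite(fn,cv2.resize(cv2.applyColorMap((im/65*255).clip(0,255).astype(np.uint8),cv2.COLORMAP_JET),None,fx=3,fy=3,interpolation=cv2.INTER_NEAREST))
    return X,Y,Z
def lab(im):
    return im
E
python3 - <<'E'
from h import *
s=imaging.snapshot("wrist"); cv2.imwrite("pics/w12.png",s["image"][:,:,::-1]); W=cloudf(s); np.save("w12.npy",W)
st()
for nm in ("tray_middle_mid","tray_large_mid","case"): rect(W,nm,"wrist",k=3)
X,Y,Z=hm(W,"pics/hm12.png")
E
```

```text
t 15.43 pos [ 625.5 -147.   114.6] yaw 95.55 F [-0.7 -0.6 -1. ] gap 7.0 j6 -0.46 j1 -0.36
tray_middle_mid 0.92 [ 96. 204. 231. 104.] z [127.7 138.4 160.8] rect [ 630.  -201.3] [ 46.6 116.5] 5.8
tray_middle_mid 0.63 [632. 205.   8.  31.] z [ 0.6  7.1 19.5] rect [637.4 371.3] [58.5 23.9] 35.4
tray_large_mid 0.65 [160. 166. 207.  65.] z [ 5.5  7.2 43. ] rect [ 631.3 -191.8] [ 55.1 175.5] 5.3
case 0.81 [129. 140. 294. 112.] z [ 3.5 46.7 61.5] rect [ 629.  -184.5] [ 84.2 236.6] 5.0
```

View pics/w12.png

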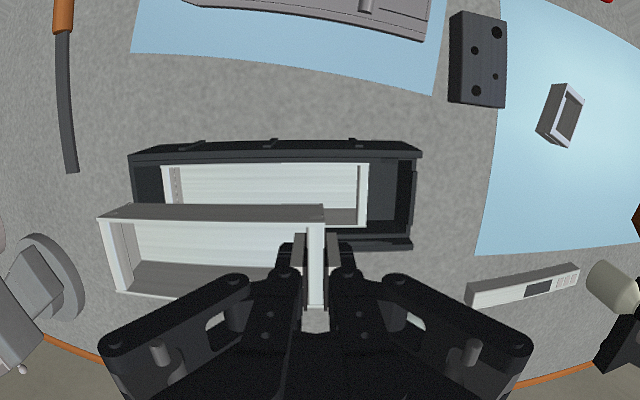

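View pics/hm12.png

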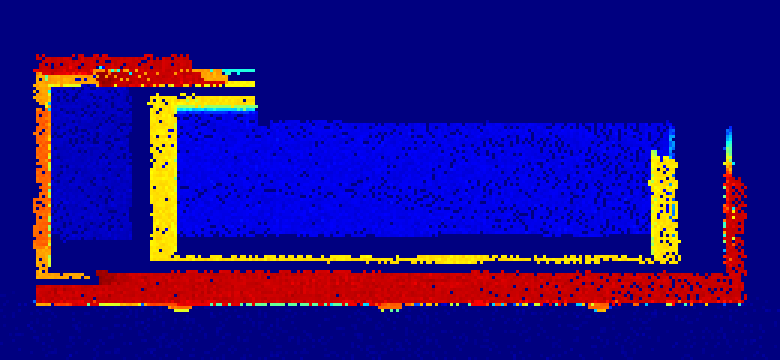

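send_rows(rows=[[0,0.002,0.02,0,0,0,1],[0,0.002,0.05,0,0,0,1],[0,0.002,0.08,0,0,0,1],[0,0.002,0.105,0,0,0,1],[0,0.002,0.119,0,0,0,1]])

```text
t: 16.2
ee_pos: [0.6272, -0.1465, -0.0055]
tcp_rot: [-2.11, -2.325, -0.003]
wrist_force: [-9.5, 10.5, 54.0]
finger_gap: 0.0066
```

Run:
```python
from h import *
s=imaging.snapshot("wrist"); cv2.imwrite("pics/w13.png",s["image"][:,:,::-1]); W=cloudf(s)
st()
for nm in ("tray_middle_mid","tray_large_mid"): rect(W,nm,"wrist",k=2,band=.01)
```

```text
t 16.25 pos [ 627.4 -146.5   -5.8] yaw 95.54 F [ 0.7 -0.6 -1.6] gap 7.1 j6 -0.45 j1 -0.36
tray_middle_mid 0.74 [ 95. 218. 232.  92.] z [ 8.4 14.9 41.7] rect [ 629.5 -201.3] [ 57.  116.3] 5.5
tray_middle_mid 0.35 [517. 306. 123.  80.] z [ 2.4 22.1 25.2] rect [704.6  55.2] [323.8  98.8] 73.4
tray_large_mid 0.83 [ 70. 217. 341. 105.] z [ 5.8 35.1 43.1] rect [ 632.5 -191.7] [ 59.1 178.1] 8.9
tray_large_mid 0.22 [ 14. 160. 505. 178.] z [ 3.2 49.2 61.3] rect [ 629.6 -184. ] [ 84.6 238.3] 6.6
```

View pics/w13.png

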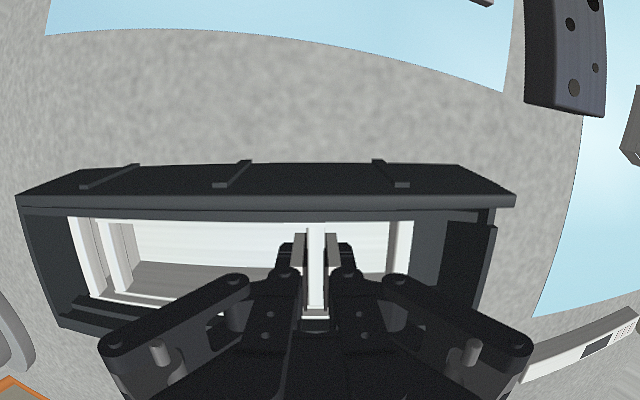

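send_rows(rows=[[0,0,0,0,0,0,0.75],[0,0,0,0,0,0,0.75],[0,0,-0.01,0,0,0,0.75],[0,0,-0.06,0,0,0,0.7],[0,0,-0.11,0,0,0,0.7]])

```text
t: 16.98
ee_pos: [0.6273, -0.1469, 0.1076]
tcp_rot: [-2.111, -2.326, -0.003]
wrist_force: [0.3, 0.3, -0.5]
finger_gap: 0.0257
```

Run:
```python
from h import *
s=imaging.snapshot("wrist"); cv2.imwrite("pics/w14.png",s["image"][:,:,::-1]); W=cloudf(s)
st()
for nm in ("tray_middle_mid","tray_large_mid"): rect(W,nm,"wrist",k=1,band=.01)
hm(W,"pics/hm14.png")
th=-17.4; lip=np.array([519.,107.])+26*np.array([np.cos(np.radians(th)),np.sin(np.radians(th))]); print(lip)
go(lip[0],lip[1],80,th)
```

```text
t 17.02 pos [ 629.7 -147.7  114.5] yaw 95.54 F [ 0.2 -0.3  6.9] gap 25.6 j6 -0.45 j1 -0.36
tray_middle_mid 0.62 [181. 166. 142.  58.] z [ 8.2 11.2 41.8] rect [ 631.3 -200.8] [ 49.6 115.6] 6.9
tray_large_mid 0.86 [156. 161. 214.  70.] z [ 5.8 32.7 43.2] rect [ 629.9 -192.5] [ 58.7 176.5] 5.6
[543.81024854  99.2249394 ]
shift [ 0.2538 -0.0612  0.0284] turn [ 0.0045 -0.0057  1.9711] minrows 10.6
```

View pics/hm14.png

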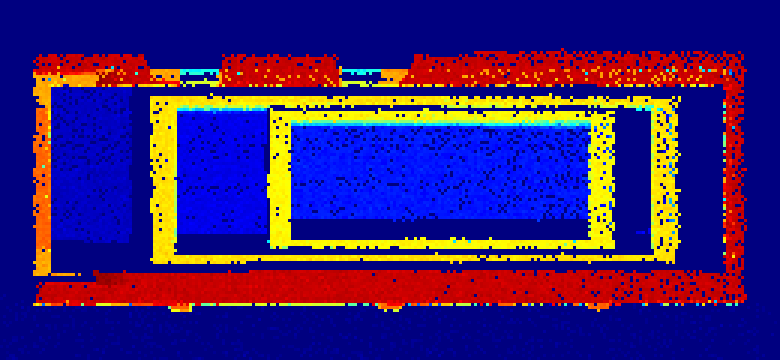

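View pics/w14.png

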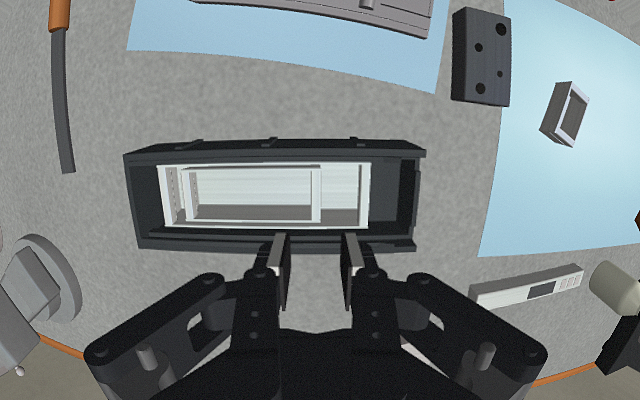

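Run:
```python
from h import *
st()
go(494.2,114.8,70,162.6)
```

```text
t 17.12 pos [ 629.1 -147.5  108.9] yaw 95.54 F [-0.4 -0.2  0.3] gap 25.8 j6 -0.45 j1 -0.36
shift [ 0.2741 -0.1092  0.0381] turn [ 0.0051  0.004  -1.1704] minrows 6.3
```

send_rows(rows=[[0.043,-0.017,-0.005,0,0,-0.18,0.7],[0.087,-0.035,-0.005,0,0,-0.36,0.7],[0.13,-0.052,0,0,0,-0.54,0.7],[0.175,-0.07,0,0,0,-0.72,0.7],[0.22,-0.088,0.01,0,0,-0.9,0.7]])

```text
t: 17.75
ee_pos: [0.5194, 0.0642, 0.098]
tcp_rot: [0.879, 3.01, 0.003]
wrist_force: [1.7, 0.4, -0.6]
finger_gap: 0.0256
```

Run:
```python
from h import *
st()
go(494.2,114.8,60,162.6)
```

```text
t 17.75 pos [519.4  64.2  98. ] yaw 147.43 F [ 1.7  0.4 -0.6] gap 25.6 j6 -1.04 j1 -0.03
shift [0.0487 0.029  0.0378] turn [ 0.0028  0.0057 -0.2647] minrows 1.4
```

send_rows(rows=[[0.02,0.013,0.01,0,0,-0.13,0.7],[0.04,0.024,0.02,0,0,-0.265,0.7],[0.049,0.029,0.038,0,0,-0.265,0.7],[0.049,0.029,0.038,0,0,-0.265,0.7],[0.049,0.029,0.038,0,0,-0.265,0.7]])

```text
t: 18.38
ee_pos: [0.4942, 0.1147, 0.0601]
tcp_rot: [0.474, 3.099, 0.002]
wrist_force: [0.1, 0.1, 0.2]
finger_gap: 0.0259
```

Run:
```python
from h import *
s=imaging.snapshot("wrist"); cv2.imwrite("pics/w15.png",s["image"][:,:,::-1]); W=cloudf(s)
st()
rect(W,"tray_small_mid","wrist",k=2)
go(494.2,114.8,-12,162.6)
```

```text
t 18.43 pos [494.4 114.6  60.3] yaw 162.58 F [ 0.1 -0.4  0. ] gap 25.5 j6 -1.20 j1 0.07
tray_small_mid 0.93 [231. 182.  90.  54.] z [ 1.7 16.7 31.2] rect [519.4 106.4] [35.7 60.2] 72.9
shift [ 0.0009 -0.      0.0723] turn [ 0.0023  0.0067 -0.0005] minrows 1.2
```

View pics/w15.png

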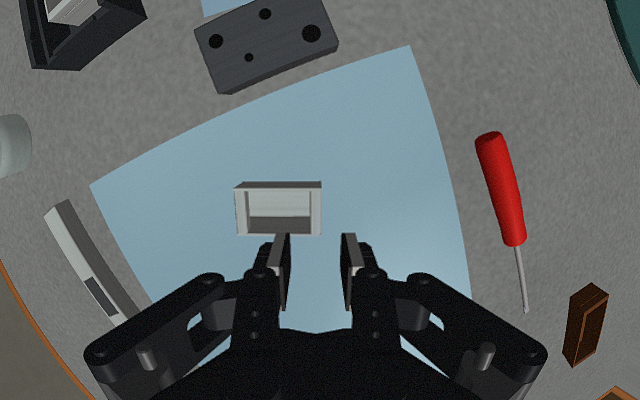

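send_rows(rows=[[0,0,0.03,0,0,0,0.7],[0,0,0.06,0,0,0,0.7],[0,0,0.071,0,0,0,0.7],[0,0,0.071,0,0,0,0.7],[0,0,0.071,0,0,0,1]])

```text
t: 19.1
ee_pos: [0.4957, 0.1146, -0.0097]
tcp_rot: [0.475, 3.097, 0.002]
wrist_force: [-0.0, -0.6, 0.2]
finger_gap: 0.0089
```

send_rows(rows=[[0,0,0,0,0,0,1],[0,0,0,0,0,0,1],[0,0,-0.02,0,0,0,1],[0,0,-0.07,0,0,0,1],[0,0,-0.12,0,0,0,1]])

```text
t: 19.73
ee_pos: [0.4943, 0.1145, 0.1119]
tcp_rot: [0.475, 3.097, 0.002]
wrist_force: [0.3, 0.3, -0.7]
finger_gap: 0.007
```

Run:
```python
from h import *
st()
p=C+ex*(16-26); print(p)
go(p[0],p[1],112,95.6)
```

```text
t 19.73 pos [494.3 114.5 111.9] yaw 162.57 F [ 0.3  0.3 -0.7] gap 7.0 j6 -1.20 j1 0.07
[ 629.324 -173.848]
shift [-0.2152 -0.2347  0.0009] turn [0.0068 0.0052 1.1688] minrows 6.3
```

send_rows(rows=[[-0.035,-0.038,-0.005,0,0,0.18,1],[-0.07,-0.076,-0.005,0,0,0.36,1],[-0.105,-0.114,-0.005,0,0,0.54,1],[-0.14,-0.152,-0.005,0,0,0.72,1],[-0.175,-0.19,-0.005,0,0,0.9,1]])

```text
t: 20.35
ee_pos: [0.6049, -0.1208, 0.1179]
tcp_rot: [1.783, 2.578, 0.008]
wrist_force: [1.6, 0.7, -0.1]
finger_gap: 0.0066
```

Run:
```python
from h import *
st()
go(630,-180.8,112,95.6)
```

```text
t 20.35 pos [ 604.9 -120.8  117.9] yaw 110.66 F [ 1.6  0.7 -0.1] gap 6.6 j6 -0.69 j1 -0.33
shift [-0.065   0.0023  0.0061] turn [0.0083 0.0017 0.2628] minrows 1.4
```

send_rows(rows=[[-0.03,0.001,0,0.004,0,0.13,1],[-0.06,0.002,0,0.008,0,0.263,1],[-0.065,0.002,0.005,0.008,0,0.263,1],[-0.065,0.002,0.005,0.008,0,0.263,1],[-0.065,0.002,0.005,0.008,0,0.263,1]])

```text
t: 20.98
ee_pos: [0.6294, -0.18, 0.1134]
tcp_rot: [2.107, 2.328, -0.001]
wrist_force: [-1.0, 0.2, -0.1]
finger_gap: 0.0066
```

Run:
```python
from h import *
s=imaging.snapshot("wrist"); cv2.imwrite("pics/w16.png",s["image"][:,:,::-1]); W=cloudf(s)
st()
for n in ("small","middle","large"): rect(W,f"tray_{n}_mid","wrist",k=2,band=.01)
hm(W,"pics/hm16.png")
```

```text
t 21.02 pos [ 629.5 -180.   113.5] yaw 95.69 F [ 0.3 -0.1  0.4] gap 6.9 j6 -0.50 j1 -0.40
tray_small_mid 0.97 [196. 213. 129.  79.] z [124.8 142.  154.2] rect [ 631.7 -206.4] [35.7 59.6] 4.9
tray_small_mid 0.58 [ 69.   1.  32. 172.] z [10.4 15.7 25.8] rect [ 541.9 -432. ] [187.9  26.1] 6.6
tray_middle_mid 0.8 [219. 165. 144.  60.] z [ 8.2 10.3 41.7] rect [ 630.6 -201. ] [ 48.8 116.7] 5.4
tray_middle_mid 0.65 [163. 137. 301. 118.] z [ 3.7 48.7 61.4] rect [ 630.9 -184. ] [ 84.1 236.3] 5.6
tray_large_mid 0.71 [197. 165. 212.  65.] z [ 5.6 27.1 43.5] rect [ 629.7 -192.3] [ 58.7 176.3] 5.3
```

View pics/w16.png

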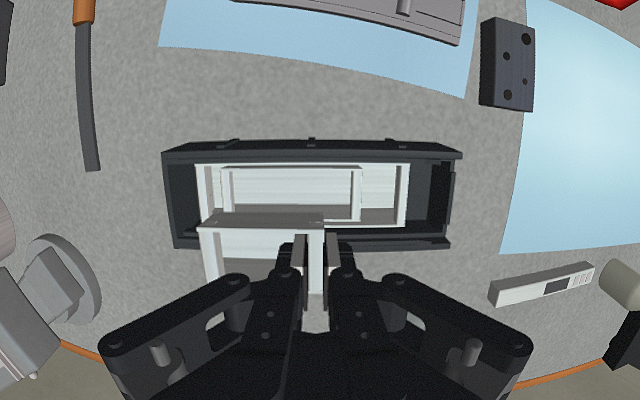

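View pics/hm16.png

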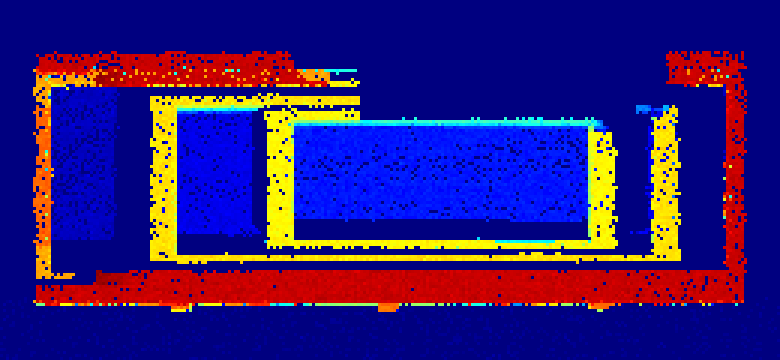

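send_rows(rows=[[0,0.001,0.03,0,0,0,1],[0,0.001,0.06,0,0,0,1],[0,0.001,0.085,0,0,0,1],[0,0.001,0.1,0,0,0,1],[0,0.001,0.107,0,0,0,1]])

```text
t: 21.8
ee_pos: [0.6307, -0.1803, 0.0061]
tcp_rot: [2.108, 2.327, -0.001]
wrist_force: [1.0, 0.7, -0.4]
finger_gap: 0.0068
```

send_rows(rows=[[0,0,0.001,0,0,0,1],[0,0,0.002,0,0,0,1],[0,0,0.004,0,0,0,1],[0,0,0.005,0,0,0,1],[0,0,0.006,0,0,0,1]])

```text
t: 22.42
ee_pos: [0.6307, -0.1804, 0.0002]
tcp_rot: [2.108, 2.327, -0.001]
wrist_force: [0.1, 0.9, -1.1]
finger_gap: 0.0069
```

Run:
```python
from h import *
s=imaging.snapshot("wrist"); cv2.imwrite("pics/w17.png",s["image"][:,:,::-1]); W=cloudf(s)
st()
for n in ("small","middle"): rect(W,f"tray_{n}_mid","wrist",k=1,band=.01)
```

```text
t 22.48 pos [ 630.7 -180.3    0. ] yaw 95.66 F [-0.4  0.1 -0.6] gap 7.1 j6 -0.50 j1 -0.40
tray_small_mid 0.79 [196. 220. 127.  72.] z [11.6 34.3 41.1] rect [ 631.3 -207.2] [39.6 60.4] 4.9
tray_middle_mid 0.68 [156. 215. 242.  88.] z [ 8.6 38.2 41.8] rect [ 628.4 -201.3] [ 53.4 116.4] 5.5
```

View pics/w17.png

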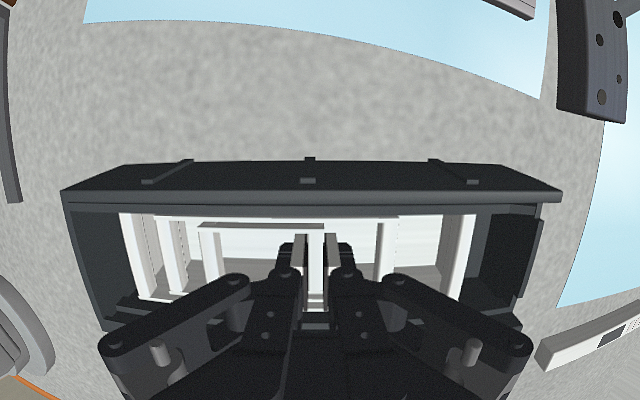

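send_rows(rows=[[0,0,0.001,0,0,0,1],[0,0,0.002,0,0,0,1],[0,0,0.002,0,0,0,0.78],[0,0,0.002,0,0,0,0.78],[0,0,0.001,0,0,0,0.78]])

```text
t: 23.2
ee_pos: [0.6306, -0.1803, -0.0011]
tcp_rot: [2.108, 2.328, -0.001]
wrist_force: [-0.3, -0.9, -0.5]
finger_gap: 0.0187
```

send_rows(rows=[[0,0,-0.01,0,0,0,0.78],[0,0,-0.05,0,0,0,0.7],[0,0,-0.1,0,0,0,0],[0,0,-0.12,0,0,0,0],[0,0,-0.12,0,0,0,0]])

```text
t: 23.82
ee_pos: [0.6314, -0.1805, 0.1209]
tcp_rot: [2.106, 2.325, 0.0]
wrist_force: [-0.3, 0.6, 0.3]
finger_gap: 0.0782
```

Run:
```python
from h import *
s=imaging.snapshot("wrist"); cv2.imwrite("pics/w18.png",s["image"][:,:,::-1]); W=cloudf(s); np.save("w18.npy",W)
st()
for n in ("small","middle","large"): rect(W,f"tray_{n}_mid","wrist",k=1,band=.01)
rect(W,"lid_mid","wrist")
hm(W,"pics/hm18.png")
go(441,-176,250,-4.5)
# open-finger tips
```

```text
t 23.88 pos [ 630.8 -180.2  119.3] yaw 95.66 F [ 0.6 -0.5 -1.3] gap 84.5 j6 -0.50 j1 -0.40
tray_small_mid 0.98 [250. 170.  70.  43.] z [10.8 25.2 40.4] rect [ 634.3 -206.7] [36.8 59.8] 5.4
tray_middle_mid 0.64 [472.  17.  60.  93.] z [ 1.1 29.8 31.7] rect [491.   -9.6] [85.5 51.9] 4.2
tray_large_mid 0.95 [202. 159. 208.  66.] z [ 5.7 33.4 43.3] rect [ 630.2 -192.2] [ 58.2 176.7] 6.2
lid_mid 0.64 [237.   0. 226.  44.] z [ 3.3  9.1 17.2] rect [ 473.5 -161.3] [ 47.1 214.7] 8.3
shift [ 0.0225 -0.1879 -0.132 ] turn [-6.0000e-04  1.7000e-03  1.7481e+00] minrows 9.4
```

View pics/hm18.png

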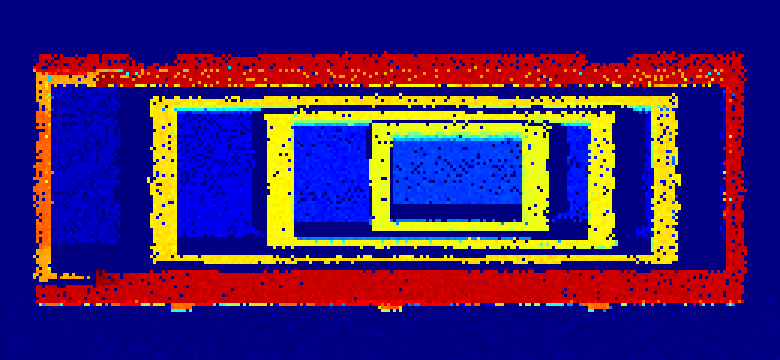

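View pics/w18.png

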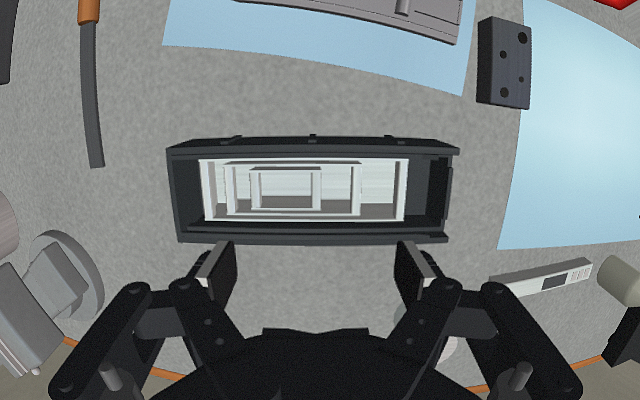

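Run:
```python
from h import *
a=st(); p=a["ee_pos"]*1000
W=np.load("w18.npy")*1000; Q=(W-p)
X=Q[...,:2]@np.array([np.cos(np.radians(95.66)),np.sin(np.radians(95.66))]); Y=Q[...,:2]@np.array([np.sin(np.radians(95.66)),-np.cos(np.radians(95.66))])
m=(abs(X)<65)&(abs(Y)<14)&(Q[...,2]>0)&(Q[...,2]<60)
for lo in range(-62,62,4):
    k=m&(X>=lo)&(X<lo+4)
    if k.any(): print(lo+2, "zmin %.1f"%np.percentile(Q[k][:,2],2), "Y %.1f %.1f"%(np.percentile(Y[k],2),np.percentile(Y[k],98)),k.sum())
go(442.5,-125.2,120,175.5)
```

```text
t 24.07 pos [ 630.  -179.9  117.7] yaw 95.66 F [ 0.2 -0.2 -0.1] gap 85.8 j6 -0.50 j1 -0.40
-52 zmin 44.7 Y -6.1 -4.8 108
-48 zmin 43.7 Y -10.1 -5.5 42
-44 zmin 42.8 Y -10.2 -8.9 152
-40 zmin 39.0 Y -9.9 11.7 652
36 zmin 39.6 Y -9.7 10.7 50
40 zmin 38.7 Y -10.0 11.7 689
44 zmin 42.9 Y -10.3 -8.9 114
48 zmin 44.4 Y -6.2 -5.1 65
52 zmin 46.3 Y -6.4 -4.8 56
shift [ 0.0729 -0.1812 -0.002 ] turn [-1.6000e-03 -6.0000e-04 -1.3935e+00] minrows 7.5
```

send_rows(rows=[[0.01,-0.025,0,0,0,-0.18,0],[0.02,-0.05,0,0,0,-0.36,0],[0.03,-0.075,0,0,0,-0.54,0],[0.04,-0.1,0,0,0,-0.72,0],[0.05,-0.125,0,0,0,-0.9,0]])

```text
t: 24.7
ee_pos: [0.4994, -0.1421, 0.1172]
tcp_rot: [-0.877, -3.014, 0.001]
wrist_force: [0.1, -1.1, 0.5]
finger_gap: 0.0854
```

Run:
```python
from h import *
st()
go(442.5,-125.2,100,175.5)
```

```text
t 24.70 pos [ 499.4 -142.1  117.2] yaw 147.56 F [ 0.1 -1.1  0.5] gap 85.4 j6 -1.44 j1 -0.43
shift [ 0.057  -0.0163  0.0173] turn [-0.001  -0.0023 -0.4876] minrows 2.6
```

send_rows(rows=[[0.02,-0.005,0,0,0,-0.17,0],[0.04,-0.01,0,0,0,-0.34,0],[0.057,-0.016,0.01,0,0,-0.488,0],[0.057,-0.016,0.017,0,0,-0.488,0],[0.057,-0.016,0.017,0,0,-0.488,0]])

```text
t: 25.32
ee_pos: [0.4429, -0.1251, 0.0999]
tcp_rot: [-0.127, -3.136, -0.0]
wrist_force: [0.4, -0.8, -0.0]
finger_gap: 0.0853
```

Run:
```python
from h import *
s=imaging.snapshot("wrist"); cv2.imwrite("pics/w19.png",s["image"][:,:,::-1]); W=cloudf(s); np.save("w19.npy",W)
st()
rect(W,"lid_mid","wrist",band=.02)
P=W.reshape(-1,3)*1000; P=P[~np.isnan(P[:,0])]
P=P[(P[:,0]>380)&(P[:,0]<500)&(P[:,1]>-310)&(P[:,1]<-40)&(P[:,2]<40)]
L=np.array([438.6,-175]); lx=np.array([-.0785,-.9969]); ly=np.array([.9969,-.0785])
q=P[:,:2]-L; X=q@lx;Y=q@ly; 
im=np.zeros((90,260),np.float32); m=(abs(X)<130)&(abs(Y)<45)
np.maximum.at(im,((45-Y[m]).astype(int),(X[m]+130).astype(int)),P[m,2])
cv2.imwrite("pics/hm19.png",cv2.resize(cv2.applyColorMap((im/20*255).clip(0,255).astype(np.uint8),cv2.COLORMAP_JET),None,fx=3,fy=3,interpolation=cv2.INTER_NEAREST))
for x0 in range(-115,115,20):
    k=(X>x0)&(X<x0+20)&(P[:,2]>6)&(P[:,2]<14)&(abs(Y)<45)
    if k.sum()>10: print(x0+10,np.round(np.percentile(Y[k],[1,99]),1),"z",np.round(np.median(P[k,2]),1))
```

```text
t 25.38 pos [ 443.2 -125.1  100.2] yaw 175.38 F [-0.   0.7 -0.3] gap 85.3 j6 -1.94 j1 -0.45
lid_mid 0.58 [274.   0.  87. 258.] z [ 7.5  9.4 17.1] rect [ 440.2 -171.2] [238.   71.6] 85.3
-105 [-31.6  34.7] z 9.2
-85 [-31.5  35. ] z 9.2
-65 [-31.5  35.2] z 9.2
-45 [-32.1  34.9] z 9.2
-25 [-32.1  34.7] z 9.2
-5 [-31.5  34.7] z 9.4
15 [-31.8  34.3] z 9.6
35 [-31.9  34.7] z 9.6
55 [-31.9  34.5] z 9.6
75 [-31.9  34.5] z 9.6
95 [-31.3  33.2] z 9.4
115 [-27.9  29.9] z 9.2
```

View pics/w19.png

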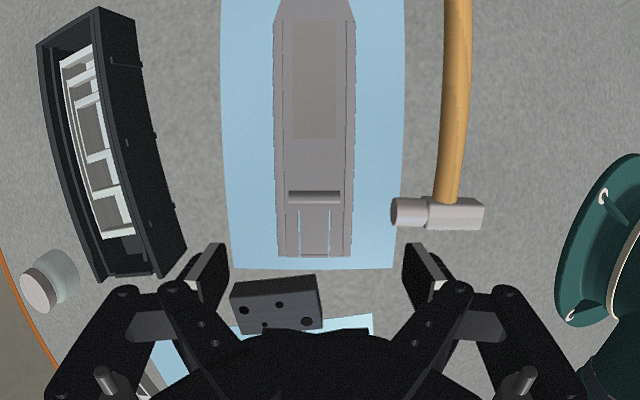

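View pics/hm19.png

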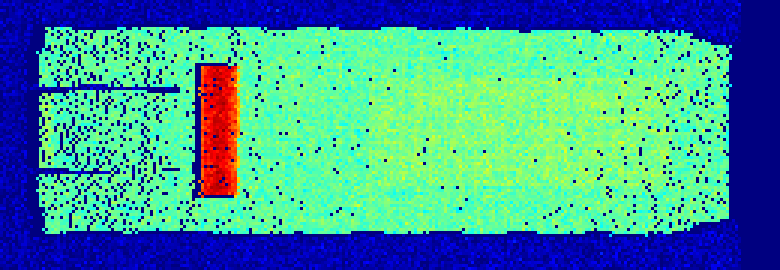

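Run:
```python
from h import *
W=np.load("w19.npy")*1000; P=W.reshape(-1,3); P=P[~np.isnan(P[:,0])]
L=np.array([440.2,-173.8]); lx=np.array([-.0785,-.9969]); ly=np.array([.9969,-.0785])
q=P[:,:2]-L; X=q@lx;Y=q@ly
for x0 in range(-130,60,10):
    k=(X>x0)&(X<x0+10)&(Y<-36)&(Y>-90)&(P[:,2]>6)&(P[:,2]<60)
    k2=(X>x0)&(X<x0+10)&(Y>36)&(Y<80)&(P[:,2]>6)&(P[:,2]<60)
    if k.sum()>5: print("neg",x0+5,np.round(Y[k].max(),1),"z",np.round(np.percentile(P[k,2],98),1))
    if k2.sum()>5: print("pos",x0+5,np.round(Y[k2].min(),1),"z",np.round(np.percentile(P[k2,2],98),1))
g=L-40*lx; print(g)
go(g[0],g[1],-20,175.5);go(g[0],g[1],-33,175.5)
```

```text
neg -85 -69.3 z 20.7
neg -75 -68.9 z 26.7
neg -65 -69.6 z 27.1
neg -55 -70.0 z 22.8
[ 443.34  -133.924]
shift [-0.001  -0.0086  0.1203] turn [-0.0004 -0.0025 -0.0015] minrows 1.9
shift [-0.001  -0.0086  0.1333] turn [-0.0004 -0.0025 -0.0015] minrows 2.1
```

send_rows(rows=[[-0.001,-0.0085,0.04,0,0,0,0],[-0.001,-0.0085,0.08,0,0,0,0],[-0.001,-0.0085,0.11,0,0,0,0],[-0.001,-0.0085,0.125,0,0,0,0],[-0.001,-0.0085,0.131,0,0,0,0]])

```text
t: 26.05
ee_pos: [0.4435, -0.1338, -0.0314]
tcp_rot: [-0.127, -3.136, -0.0]
wrist_force: [-1.0, -0.5, -1.0]
finger_gap: 0.0855
```

Run:
```python
from h import *
s=imaging.snapshot("wrist"); cv2.imwrite("pics/w20.png",s["image"][:,:,::-1])
st()
```

```text
t 26.10 pos [ 443.5 -133.8  -31.4] yaw 175.37 F [-0.1  0.6 -0.9] gap 85.4 j6 -1.96 j1 -0.47
```

View pics/w20.png

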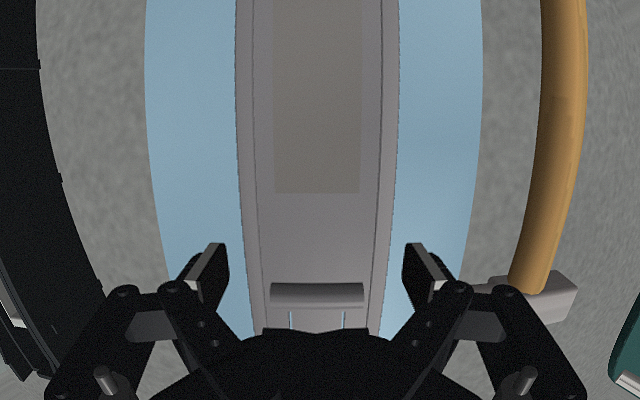

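send_rows(rows=[[0,0,0.001,0,0,0,0.15],[0,0,0.001,0,0,0,0.3],[0,0,0.001,0,0,0,0.5],[0,0,0.001,0,0,0,0.7],[0,0,0.001,0,0,0,1]], grip_force=60)

```text
t: 26.72
ee_pos: [0.4455, -0.1344, -0.0308]
tcp_rot: [0.127, 3.138, -0.001]
wrist_force: [1.7, 3.4, 18.6]
finger_gap: 0.0664
```

Run:
```python
from h import *
s=imaging.snapshot("wrist"); cv2.imwrite("pics/w21.png",s["image"][:,:,::-1])
st()
```

```text
t 26.77 pos [ 445.5 -134.4  -30.8] yaw 175.35 F [ 1.9  3.3 18.4] gap 66.0 j6 -1.96 j1 -0.47
```

View pics/w21.png

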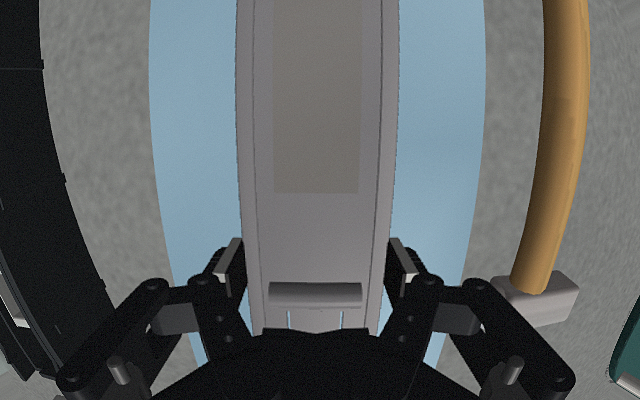

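send_rows(rows=[[0,0,-0.002,0,0,0,1],[0,0,-0.01,0,0,0,1],[0,0,-0.04,0,0,0,1],[0,0,-0.08,0,0,0,1],[0,0,-0.1,0,0,0,1]])

```text
t: 27.4
ee_pos: [0.4458, -0.1345, 0.0715]
tcp_rot: [0.127, 3.136, -0.003]
wrist_force: [0.5, -0.3, -3.1]
finger_gap: 0.0657
```

Run:
```python
from h import *
s=imaging.snapshot("wrist"); cv2.imwrite("pics/w22.png",s["image"][:,:,::-1]); W=cloudf(s)
st()
rect(W,"lid_mid","wrist",band=.02)
P=W.reshape(-1,3)*1000; P=P[~np.isnan(P[:,0])]
L=np.array([440.2,-173.8]); lx=np.array([-.0785,-.9969]); ly=np.array([.9969,-.0785])
q=P[:,:2]-L; X=q@lx;Y=q@ly
for x0 in range(-60,125,10):
    k=(X>x0)&(X<x0+10)&(P[:,2]>60)&(P[:,2]<110)&(abs(Y)<45)
    if k.sum()>10: print(x0+5,np.round(np.percentile(Y[k],[1,99]),1),"z",np.round(np.median(P[k,2]),1))
```

```text
t 27.45 pos [ 446.6 -134.9   73.1] yaw 175.35 F [ 2.5 -0.4 -0.4] gap 65.9 j6 -1.96 j1 -0.47
lid_mid 0.62 [235.   0. 165. 336.] z [109.7 111.3 119.6] rect [ 442.7 -171.2] [165.6  68.7] 85.0
-35 [-41.8  28.3] z 109.8
-25 [-36.9  42.2] z 109.3
-15 [-31.8  36.2] z 109.8
-5 [-31.7  34.9] z 109.9
5 [-31.9  36.3] z 109.8
15 [-31.9  35.6] z 109.8
25 [-32.  36.] z 109.8
35 [-32.1  35.9] z 109.7
45 [-31.9  35.5] z 109.7
55 [-31.9  35.4] z 109.7
65 [-32.3  34.5] z 109.7
75 [-32.3  35.3] z 109.7
```

View pics/w22.png

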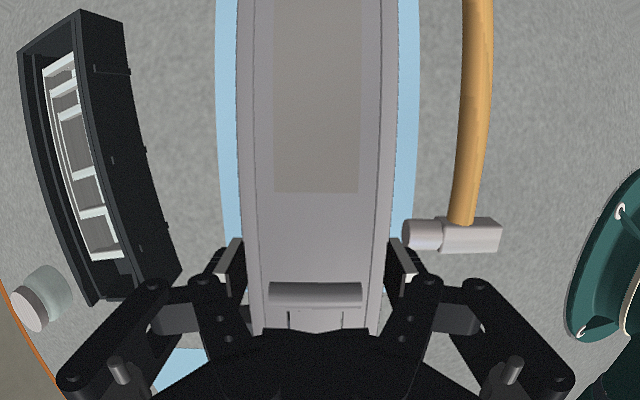

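Run:
```python
from h import *
st()
p=C-264*ex; print(p)
go(p[0],p[1],70,185.6)
```

```text
t 27.50 pos [ 446.4 -134.8   71.3] yaw 175.35 F [-0.6 -0.6 -4.1] gap 66.0 j6 -1.96 j1 -0.47
[604.5336  78.9328]
shift [-0.1403  0.2258  0.0014] turn [-0.0026  0.004  -0.1789] minrows 4.3
```

send_rows(rows=[[-0.025,0.04,0,0,0,-0.035,1],[-0.053,0.085,0,0,0,-0.07,1],[-0.084,0.135,0,0,0,-0.11,1],[-0.112,0.18,0,0,0,-0.15,1],[-0.14,0.226,0,0,0,-0.179,1]])

```text
t: 28.12
ee_pos: [0.6045, 0.0808, 0.0702]
tcp_rot: [-0.155, 3.135, -0.004]
wrist_force: [0.8, -1.1, -2.8]
finger_gap: 0.0661
```

send_rows(rows=[[0,0,0,0,0,0,1],[0,0,0,0,0,0,1],[0,0,0,0,0,0,1],[0,0,0,0,0,0,1],[0,0,0,0,0,0,1]])

```text
t: 28.75
ee_pos: [0.6044, 0.0803, 0.0704]
tcp_rot: [-0.154, 3.135, -0.004]
wrist_force: [-0.1, 0.4, -3.2]
finger_gap: 0.066
```

Run:
```python
from h import *
s=imaging.snapshot("wrist"); cv2.imwrite("pics/w23.png",s["image"][:,:,::-1]); W=cloudf(s); np.save("w23.npy",W)
a=st(); t=a["ee_pos"][:2]*1000-C; print("tcp case",t@ex,t@ey)
P=W.reshape(-1,3)*1000; P=P[~np.isnan(P[:,0])]
q=P[:,:2]-C; X=q@ex;Y=q@ey; Z=P[:,2]
for x0 in range(-290,-95,15):
    k=(X>x0)&(X<x0+15)&(Z>90)&(Z<125)&(abs(Y)<45)
    if k.sum()>10: print(x0+7,np.round(np.percentile(Y[k],[1,99]),1),"z",np.round(np.median(Z[k]),1),k.sum())
k=(abs(Y)<20)&(Z>95)&(Z<125); print("nose X",np.percentile(X[k],99.5))
print("case:")
for x0 in range(-110,120,20):
    k=(X>x0)&(X<x0+20)&(Z>57)&(Z<64)&(abs(Y)<60)
    if k.sum()>10: print(x0+10,"outer",np.round(np.percentile(Y[k],[1,99]),1),"inner",np.round([Y[k&(Y<0)].max() if (k&(Y<0)).any() else 0,Y[k&(Y>0)].min() if (k&(Y>0)).any() else 0],1),"z",np.round(np.median(Z[k]),1))
```

```text
t 28.80 pos [604.5  80.4  70.4] yaw -174.36 F [-0.7  0.  -3.7] gap 66.2 j6 -1.67 j1 -0.00
tcp case -265.4055304994223 0.0751408675888401
-283 [-33.   33.3] z 117.0 3178
-268 [-33.1  33.3] z 110.5 4538
-253 [-43.5  43.6] z 110.3 5249
-238 [-33.2  32.8] z 110.1 4888
-223 [-33.2  33. ] z 110.3 5369
-208 [-33.4  32.6] z 110.2 5683
-193 [-33.5  32.6] z 110.1 5837
-178 [-33.5  32.4] z 110.0 5755
-163 [-33.6  32.4] z 109.8 5492
-148 [-33.9  32.4] z 109.7 2594
nose X -148.73999507604103
case:
```

View pics/w23.png

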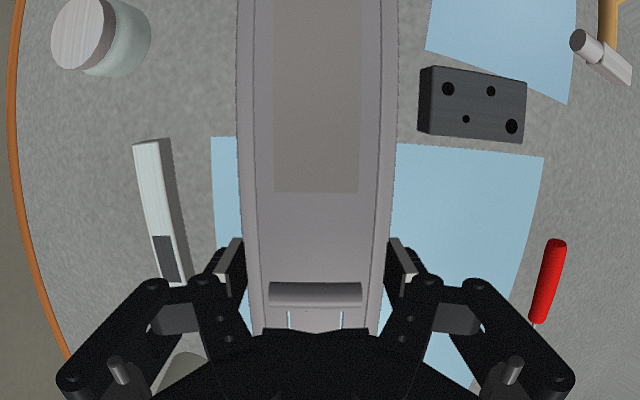

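send_rows(rows=[[0,0,0.01,0.003,0,-0.004,1],[0,0,0.02,0.006,0,-0.007,1],[0,0,0.035,0.006,0,-0.007,1],[0,0,0.045,0.006,0,-0.007,1],[0,0,0.05,0.006,0,-0.007,1]])

```text
t: 29.42
ee_pos: [0.6042, 0.0802, 0.0194]
tcp_rot: [-0.165, 3.135, -0.014]
wrist_force: [-0.1, 0.1, -3.0]
finger_gap: 0.0661
```

```bash
cat >> h.py <<'E'
def lidchk(fn,zl=35,zh=75,x0=-290):
    s=imaging.snapshot("wrist"); cv2.imwrite(fn,s["image"][:,:,::-1]); W=cloudf(s)
    a=st(); t=a["ee_pos"][:2]*1000-C; print("tcp case %.1f %.1f"%(t@ex,t@ey))
    P=W.reshape(-1,3)*1000; P=P[~np.isnan(P[:,0])]
    q=P[:,:2]-C; X=q@ex;Y=q@ey; Z=P[:,2]
    for x in range(x0,120,20):
        k=(X>x)&(X<x+20)&(Z>zl)&(Z<zh)&(abs(Y)<28)
        k2=(X>x)&(X<x+20)&(Z>zl)&(Z<zh)&(abs(Y)<40)
        if k.sum()>10: print(x+10,np.round(np.percentile(Y[k2],[1,99]),1),"z",np.round(np.median(Z[k]),1),k.sum())
    return X,Y,Z
E
python3 - <<'E'
from h import *
lidchk("pics/w24.png")
for n in ("scene","top"):
    s=imaging.snapshot(n); 
    im=s["image"][150:310,180:400] if n=="scene" else s["image"][120:250,300:460]
    cv2.imwrite(f"pics/{n}24.png",cv2.resize(im[:,:,::-1],None,fx=3.5,fy=3.5,interpolation=cv2.INTER_CUBIC))
E
```

```text
t 29.48 pos [604.2  80.2  19.2] yaw -173.96 F [-0.2 -0.4 -4.5] gap 65.8 j6 -1.67 j1 0.00
tcp case -265.3 -0.2
-280 [-33.3  33. ] z 63.7 3997
-260 [-38.  38.] z 59.3 4564
-240 [-33.2  32.8] z 59.3 5370
-220 [-33.1  33.1] z 59.8 6056
-200 [-33.2  32.8] z 59.8 6491
-180 [-33.1  33. ] z 59.8 6455
-160 [-33.1  32.9] z 59.8 6076
-140 [-33.5  33.2] z 59.6 562
```

View pics/scene24.png

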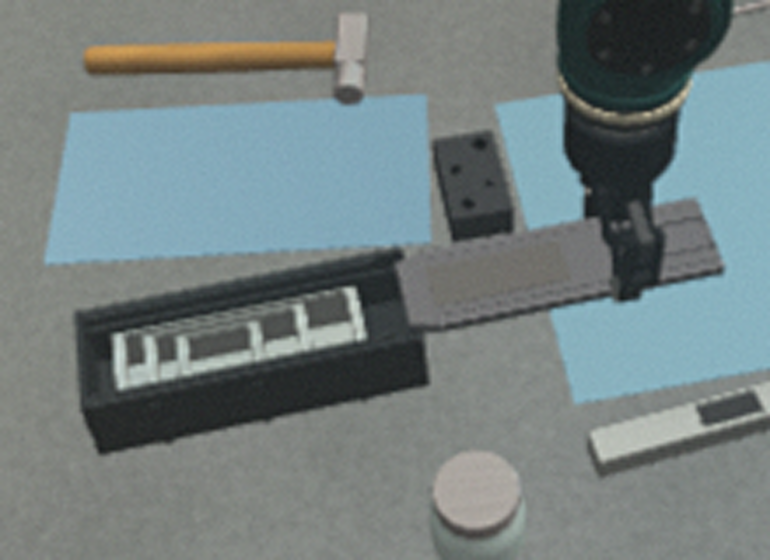

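View pics/top24.png

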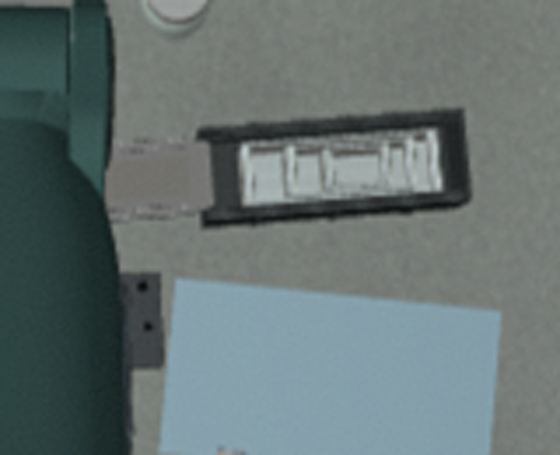

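send_rows(rows=[[0,0,0.001,0,0,0,1],[0,0,0.002,0,0,0,1],[0,0,0.003,0,0,0,1],[0,0,0.0035,0,0,0,1],[0,0,0.004,0,0,0,1]])

```text
t: 30.2
ee_pos: [0.6047, 0.0802, 0.0164]
tcp_rot: [-0.165, 3.134, -0.014]
wrist_force: [0.8, 1.1, -1.6]
finger_gap: 0.0659
```

Run:
```python
from h import *
lidchk("pics/w25.png"); print(env.read_state()["ft_torque"])
```

```text
t 30.25 pos [604.7  80.2  16.3] yaw -173.96 F [ 0.2 -0.4 -1.2] gap 66.0 j6 -1.67 j1 0.00
tcp case -265.2 0.3
-280 [-32.8  33.6] z 60.6 3965
-260 [-37.8  38.5] z 56.4 4522
-240 [-32.6  33.4] z 56.8 5361
-220 [-32.6  33.6] z 57.6 6122
-200 [-32.5  33.5] z 58.0 6587
-180 [-32.6  33.4] z 58.4 6667
-160 [-32.5  33.5] z 58.8 6295
-140 [-33.1  34. ] z 58.7 370
[-0.06581934 -0.17475485  0.07768918]
```

send_rows(rows=[[0,0,-0.003,0,0,0,1],[0,0,-0.006,0,0,0,1],[0,-0.005,-0.006,0,0,0,1],[0,-0.01,-0.006,0,0,0,1],[0,-0.01,-0.006,0,0,0,1]])

```text
t: 30.88
ee_pos: [0.6058, 0.0698, 0.0223]
tcp_rot: [-0.164, 3.134, -0.014]
wrist_force: [0.6, -0.7, -3.7]
finger_gap: 0.0661
```

Run:
```python
from h import *
lidchk("pics/w26.png"); print(env.read_state()["ft_torque"])
s=imaging.snapshot("scene"); im=s["image"][190:280,190:330]
cv2.imwrite("pics/scene26.png",cv2.resize(im[:,:,::-1],None,fx=5.5,fy=5.5,interpolation=cv2.INTER_CUBIC))
```

```text
t 30.93 pos [605.7  70.   22.3] yaw -173.98 F [-0.2  0.3 -3.9] gap 65.7 j6 -1.69 j1 -0.01
tcp case -255.0 0.3
-280 [-32.8  33.6] z 62.5 2352
-260 [-32.8  33.5] z 62.6 5125
-240 [-37.3  37.9] z 62.2 4962
-220 [-32.8  33.4] z 62.4 5709
-200 [-32.7  33.3] z 62.6 6287
-180 [-32.6  33.4] z 62.5 6500
-160 [-32.7  33.4] z 62.5 6311
-140 [-32.8  33.5] z 62.4 3710
[ 0.12028614 -0.04144891  0.01804213]
```

View pics/scene26.png

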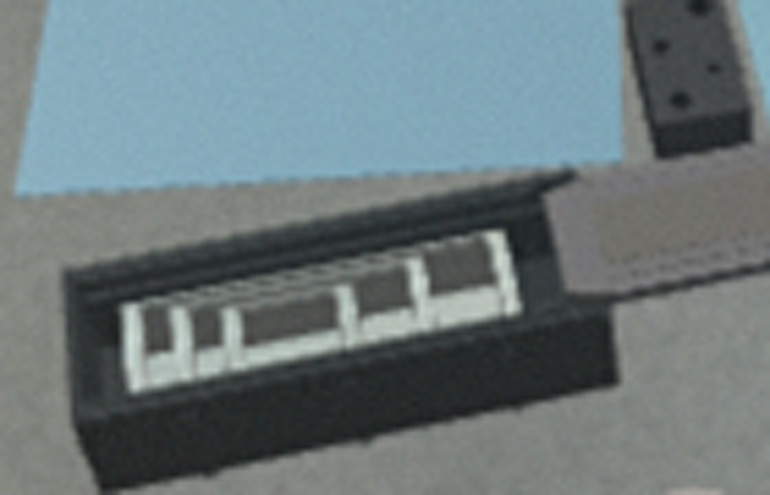

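send_rows(rows=[[0,0,0.002,0,0,0,1],[0,0,0.003,0,0,0,1],[0,0,0.004,0,0,0,1],[0,0,0.005,0,0,0,1],[0,0,0.006,0,0,0,1]])

```text
t: 31.6
ee_pos: [0.6057, 0.0701, 0.0163]
tcp_rot: [-0.165, 3.134, -0.014]
wrist_force: [-0.6, 1.2, -3.2]
finger_gap: 0.0659
```

Run:
```python
from h import *
lidchk("pics/w27.png"); print(env.read_state()["ft_torque"])
```

```text
t 31.65 pos [605.7  70.1  16.1] yaw -173.97 F [-1.4 -0.1 -4. ] gap 66.1 j6 -1.69 j1 -0.01
tcp case -255.1 0.3
-280 [-32.8  33.7] z 56.6 2384
-260 [-32.9  33.6] z 56.5 5148
-240 [-37.9  38.5] z 56.2 4996
-220 [-32.7  33.4] z 56.3 5716
-200 [-32.7  33.4] z 56.5 6317
-180 [-32.7  33.4] z 56.4 6498
-160 [-32.7  33.3] z 56.4 6307
-140 [-32.7  33.5] z 56.4 3596
[ 0.15926771  0.01499755 -0.00313584]
```

send_rows(rows=[[0,0,0.0005,0,0,0,1],[0,-0.006,0.0005,0,0,0,1],[0,-0.012,0.0005,0,0,0,1],[0,-0.018,0.0005,0,0,0,1],[0,-0.024,0.0005,0,0,0,1]])

```text
t: 32.28
ee_pos: [0.6083, 0.0457, 0.0159]
tcp_rot: [-0.165, 3.135, -0.014]
wrist_force: [0.7, 0.2, -3.9]
finger_gap: 0.0661
```

Run:
```python
from h import *
lidchk("pics/w28.png"); print(env.read_state()["ft_torque"])
```

```text
t 32.33 pos [608.4  45.1  15.9] yaw -174.01 F [ 0.3 -0.5 -3.9] gap 66.6 j6 -1.73 j1 -0.06
tcp case -229.9 0.5
-280 [-33.   34.2] z 55.7 235
-260 [-32.6  33.9] z 55.9 2281
-240 [-32.7  33.7] z 56.7 4874
-220 [-37.7  38.7] z 55.8 4792
-200 [-32.6  33.5] z 55.9 5539
-180 [-32.6  33.6] z 56.1 6221
-160 [-32.6  33.5] z 56.1 6471
-140 [-32.5  33.5] z 56.1 6398
-120 [-38.7  38.8] z 56.0 5008
[ 0.03597535  0.00169895 -0.0536818 ]
```

View pics/w28.png

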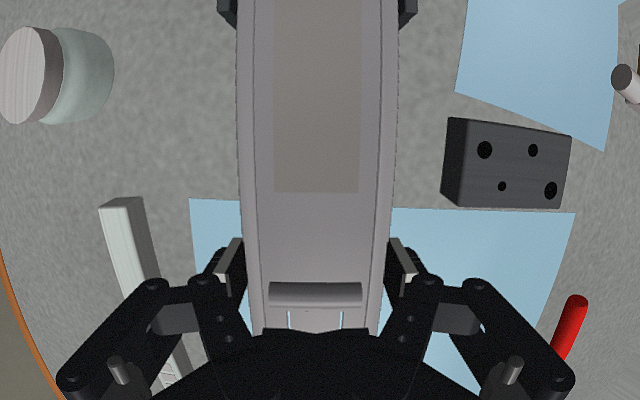

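send_rows(rows=[[0.0002,-0.008,0,0,0,0,1],[0.0004,-0.018,0,0,0,0,1],[0.0006,-0.028,0,0,0,0,1],[0.0007,-0.038,0,0,0,0,1],[0.0008,-0.045,0,0,0,0,1]])

```text
t: 32.95
ee_pos: [0.6123, -0.0005, 0.0163]
tcp_rot: [-0.163, 3.135, -0.014]
wrist_force: [-0.0, -1.2, -3.0]
finger_gap: 0.0659
```

Run:
```python
from h import *
lidchk("pics/w29.png"); print(env.read_state()["ft_torque"])
```

```text
t 33.00 pos [612.5  -1.1  16.3] yaw -174.05 F [-0.5 -1.2 -3.1] gap 65.9 j6 -1.80 j1 -0.13
tcp case -183.5 0.1
-220 [-33.   33.4] z 56.3 2237
-200 [-33.1  33.2] z 61.2 3799
-180 [-38.1  38.3] z 56.2 4520
-160 [-33.  33.] z 56.2 5341
-140 [-33.1  33.2] z 56.5 6010
-120 [-38.1  38.1] z 56.5 6445
-100 [-39.2  39.1] z 56.5 6461
-80 [-39.1  39.2] z 56.5 6096
-60 [-39.1  39.1] z 56.3 903
[ 0.04602331 -0.05855045  0.01162371]
```

send_rows(rows=[[0,-0.01,0,0,0,0,1],[0.0001,-0.02,0.0003,0,0,0,1],[0.0002,-0.03,0.0005,0,0,0,1],[0.0003,-0.038,0.0005,0,0,0,1],[0.0003,-0.042,0.0005,0,0,0,1]])

```text
t: 33.62
ee_pos: [0.6166, -0.0435, 0.0162]
tcp_rot: [-0.162, 3.134, -0.015]
wrist_force: [0.4, 0.1, -3.0]
finger_gap: 0.0664
```

Run:
```python
from h import *
lidchk("pics/w30.png"); print(env.read_state()["ft_torque"])
```

```text
t 33.67 pos [616.6 -43.7  16.2] yaw -174.08 F [-0.2 -1.4 -2.7] gap 65.9 j6 -1.87 j1 -0.20
tcp case -140.8 0.1
-180 [-33.   33.4] z 56.1 1784
-160 [-33.1  33.3] z 61.7 3603
-140 [-36.   38.1] z 56.1 4422
-120 [-38.8  38.4] z 56.1 5209
-100 [-39.2  39.1] z 56.4 5917
-80 [-39.1  39.2] z 56.4 6403
-60 [-39.1  39.1] z 56.4 6490
-40 [-39.1  39.1] z 56.4 6176
-20 [-39.2  39.1] z 56.3 1841
[ 0.10374521  0.03751253 -0.04754904]
```

View pics/w30.png

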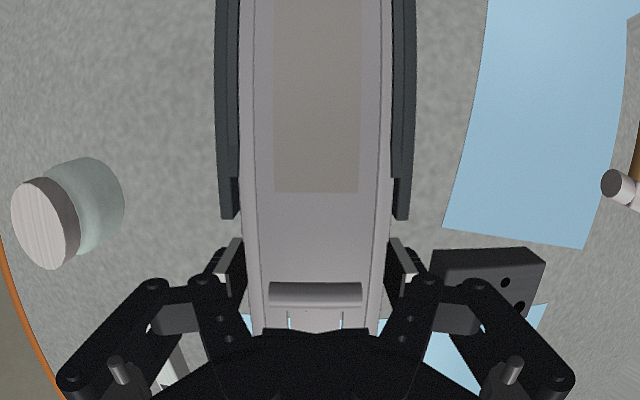

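send_rows(rows=[[0,0,0.0005,0,0,0,1],[0,0,0.0008,0,0,0,0.1],[0,0,0.0008,0,0,0,0],[0,0,0,0,0,0,0],[0,0,0,0,0,0,0]])

```text
t: 34.3
ee_pos: [0.6167, -0.0436, 0.0163]
tcp_rot: [-0.162, 3.134, -0.015]
wrist_force: [-0.1, -0.2, -0.8]
finger_gap: 0.0855
```

send_rows(rows=[[0,0,-0.02,0,0,0,0],[0,0,-0.06,0,0,0,0],[0,0,-0.1,0,0,-0.1,0],[0,0,-0.1,0,0,0,0.5],[0,0,-0.1,0,0,0,0.6]])

```text
t: 34.92
ee_pos: [0.6164, -0.0427, 0.1166]
tcp_rot: [-0.163, 3.134, -0.015]
wrist_force: [-0.3, -0.2, 0.4]
finger_gap: 0.0518
```

Run:
```python
from h import *
X,Y,Z=lidchk("pics/w31.png",x0=-230)
k=(abs(Y)<19)&(Z>59.5)&(Z<70)&(X<-120)&(X>-200); print("rib X",np.percentile(X[k],[2,50,98]),"Y",np.percentile(Y[k],[2,98]),"z",np.percentile(Z[k],[50,95]))
k=(abs(Y)<20)&(Z>50)&(Z<60)&(X<-180);print("tail X",np.percentile(X[k],1))
go(*(C-157*ex),110,95.6)
```

```text
t 34.98 pos [616.2 -42.7 116.1] yaw -173.97 F [ 1.5 -0.7 -0.7] gap 43.7 j6 -1.87 j1 -0.20
tcp case -141.9 -0.3
-220 [-32.8  33.5] z 55.3 393
-200 [-32.6  33.3] z 55.1 1293
-180 [-33.   33.6] z 55.1 1418
-160 [-32.7  33.4] z 60.6 1634
-140 [-33.2  32.9] z 55.2 1777
-120 [-38.  38.] z 55.2 1894
-100 [-39.1  39.1] z 55.5 1997
-80 [-39.2  39.2] z 55.6 2027
-60 [-39.2  39.1] z 55.6 2047
-40 [-39.2  39.2] z 55.6 2019
-20 [-39.2  39.3] z 55.7 1954
0 [-39.2  39.2] z 55.4 1867
20 [-38.8  38.4] z 55.1 183
rib X [-162.74251099 -155.41074726 -150.72528758] Y [-18.26690627  18.08109439] z [63.31075651 64.75798675]
tail X -215.68472390949432
shift [-0.0004  0.0152  0.006 ] turn [-0.0057  0.0094  1.5783] minrows 8.5
```

View pics/w31.png

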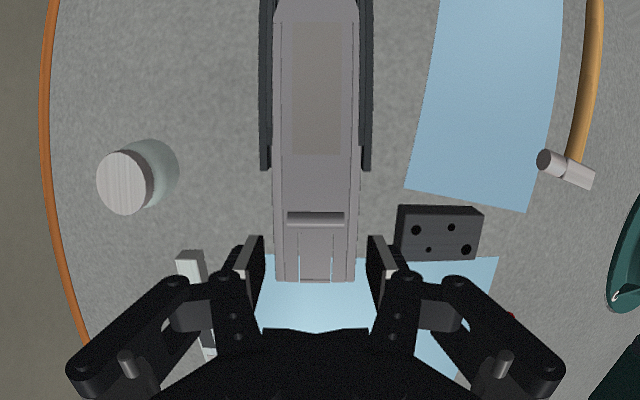

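send_rows(rows=[[0,0.004,0.002,0,0,0.18,0.6],[0,0.008,0.003,0,0,0.36,0.6],[0,0.012,0.004,0,0,0.54,0.6],[0,0.015,0.005,0,0,0.72,0.6],[0,0.015,0.006,0,0,0.9,0.6]])

```text
t: 35.6
ee_pos: [0.6142, -0.0275, 0.1092]
tcp_rot: [1.219, 2.89, -0.012]
wrist_force: [0.6, -0.6, 0.0]
finger_gap: 0.0343
```

Run:
```python
from h import *
st()
go(*(C-156.7*ex),70,95.6)
```

```text
t 35.60 pos [614.2 -27.5 109.2] yaw 134.26 F [ 0.6 -0.6  0. ] gap 34.3 j6 -0.95 j1 -0.17
shift [-0.0005  0.0006  0.0392] turn [-0.0021  0.0092  0.6748] minrows 3.6
```

send_rows(rows=[[0,0,0.01,0,0.003,0.17,0.6],[0,0,0.02,0,0.006,0.34,0.6],[0,0.001,0.03,-0.002,0.009,0.51,0.6],[0,0.001,0.039,-0.002,0.009,0.675,0.6],[0,0.001,0.039,-0.002,0.009,0.675,0.6]])

```text
t: 36.22
ee_pos: [0.6142, -0.0271, 0.0692]
tcp_rot: [-2.107, -2.329, 0.002]
wrist_force: [0.0, -0.1, -0.3]
finger_gap: 0.0342
```

Run:
```python
from h import *
X,Y,Z=lidchk("pics/w32.png",x0=-230)
k=(abs(Y)<19)&(Z>59.5)&(Z<70)&(X<-120)&(X>-200); print("rib X",np.percentile(X[k],[2,50,98]),"Y",np.percentile(Y[k],[2,98]),"z",np.percentile(Z[k],[50,95]))
# finger tips
k=(abs(Y)<14)&(Z>75)&(Z<150)&(abs(X+157)<40); print("tip z",np.percentile(Z[k],[0.5,1,2,5]))
go(*(C-156.7*ex),33,95.6)
```

```text
t 36.27 pos [614.6 -27.1  69.8] yaw 95.86 F [-0.5 -1.1 -0.3] gap 34.4 j6 -0.28 j1 -0.18
tcp case -157.5 -0.4
-220 [-33.7  33.2] z 55.3 745
-200 [-33.9  29.9] z 55.1 2151
-180 [-33.8  32.3] z 55.2 2120
-160 [-33.7  33.3] z 59.9 2612
-140 [-33.8  32.2] z 55.3 2366
-120 [-39.3  19.8] z 55.3 1984
-100 [-39.3  37.9] z 55.6 2359
-80 [-39.4  37.2] z 55.7 2155
-60 [-39.4  38.9] z 55.7 1946
-40 [-39.3  39.1] z 55.7 1740
-20 [-39.5  39.1] z 55.7 1518
0 [-39.3  39. ] z 55.4 1319
20 [-39.6  39.6] z 55.1 272
40 [-39.5  39.3] z 39.4 593
60 [-39.5  39.2] z 39.8 565
80 [-39.5  39.2] z 40.4 565
100 [-39.5  39.5] z 42.2 193
120 [-36.6  36.5] z 50.1 1233
rib X [-162.85938861 -157.15964358 -151.59343422] Y [-18.31599728  17.87891681] z [63.4100098  64.83763521]
tip z [ 96.414823    98.41456246 100.31549148 104.12515865]
shift [-0.0008  0.0004  0.0368] turn [-0.0011 -0.0001  0.0046] minrows 0.6
```

View pics/w32.png

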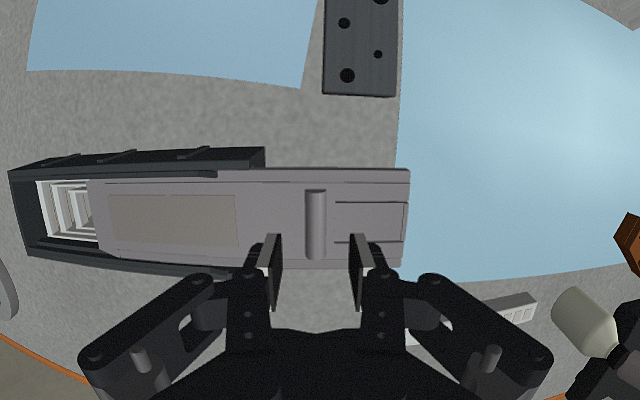

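send_rows(rows=[[-0.001,0,0.015,0,0,0.004,0.6],[-0.001,0,0.028,0,0,0.004,0.6],[-0.001,0,0.035,0,0,0.004,0.6],[-0.001,0,0.0375,0,0,0.004,0.6],[-0.001,0,0.0375,0,0,0.004,0.6]])

```text
t: 36.9
ee_pos: [0.6147, -0.0281, 0.0323]
tcp_rot: [-2.109, -2.328, 0.001]
wrist_force: [0.3, -0.3, 0.2]
finger_gap: 0.0342
```

send_rows(rows=[[0,0,0,0,0,0,0.7],[0,0,0,0,0,0,0.8],[0,0,0,0,0,0,0.9],[0,0,0,0,0,0,1],[0,0,0,0,0,0,1]], grip_force=40)

```text
t: 37.52
ee_pos: [0.6149, -0.0281, 0.0325]
tcp_rot: [-2.109, -2.328, 0.001]
wrist_force: [0.6, -0.2, 2.8]
finger_gap: 0.0107
```

Run:
```python
from h import *
X,Y,Z=lidchk("pics/w33.png",x0=-230)
```

```text
t 37.58 pos [614.8 -28.1  32.4] yaw 95.65 F [-0.2  1.3  2.6] gap 10.8 j6 -0.28 j1 -0.18
tcp case -156.5 -0.2
-220 [-33.9  19.8] z 54.7 751
-200 [-34.   19.6] z 54.5 2862
-180 [-34.   17.7] z 54.7 2555
-160 [-34.   32.4] z 62.6 3130
-140 [-34.1   9.3] z 55.2 2185
-120 [-39.4  19.4] z 55.2 2997
-100 [-39.5  21.5] z 55.7 2823
-80 [-39.5  32.5] z 55.9 2827
-60 [-39.4  38.4] z 56.1 2483
-40 [-39.3  39.2] z 56.2 2117
-20 [-39.2  38.7] z 56.3 1827
0 [-39.2  39. ] z 56.2 1496
20 [-39.7  39.8] z 56.1 325
40 [-39.6  39.2] z 39.3 588
60 [-39.3  38.9] z 39.6 637
80 [-38.2  38.9] z 40.3 647
100 [-24.   39.5] z 42.2 184
120 [-22.3  37.7] z 42.8 733
```

View pics/w33.png

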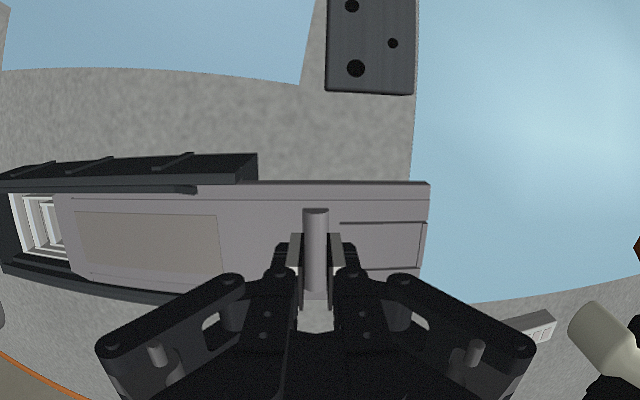

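send_rows(rows=[[0,0,0,0,0,0,0.75],[0,0,0,0,0,0,0.75],[0,0,0.002,0,0,0,0.75],[0,0,0.0025,0,0,0,0.75],[0,0,0.0025,0,0,0,0.75]], grip_force=25)

```text
t: 38.2
ee_pos: [0.6149, -0.028, 0.0303]
tcp_rot: [-2.109, -2.328, 0.0]
wrist_force: [-2.1, 0.9, 9.0]
finger_gap: 0.021
```

send_rows(rows=[[0,0,0,0,0,0,0.8],[0,0,0,0,0,0,0.9],[0,0,0,0,0,0,1],[0,0,0,0,0,0,1],[0,0,0,0,0,0,1]])

```text
t: 38.83
ee_pos: [0.6153, -0.0284, 0.0307]
tcp_rot: [2.109, 2.327, -0.0]
wrist_force: [0.1, -2.2, 5.7]
finger_gap: 0.0114
```

Run:
```python
from h import *
X,Y,Z=lidchk("pics/w34.png",x0=-230)
```

```text
t 38.88 pos [615.2 -28.4  30.7] yaw 95.64 F [-0.5 -2.   6.7] gap 11.3 j6 -0.28 j1 -0.18
tcp case -156.1 0.2
-220 [-33.8  19.2] z 54.0 692
-200 [-33.9  19.2] z 53.8 2880
-180 [-34.   17.5] z 54.2 2596
-160 [-34.   32.6] z 61.9 3194
-140 [-34.1  15. ] z 55.0 2282
-120 [-39.3  18.7] z 55.1 3014
-100 [-39.5  20.5] z 55.7 2851
-80 [-39.5  32.1] z 56.1 2882
-60 [-39.4  38.2] z 56.4 2520
-40 [-39.4  38.9] z 56.7 2181
-20 [-39.3  39.1] z 57.0 1838
0 [-39.3  39.1] z 57.0 1540
20 [-39.7  39.6] z 57.0 371
40 [-39.3  39. ] z 39.2 534
60 [-39.4  39.4] z 39.4 643
80 [-36.9  39.1] z 40.2 637
100 [-24.5  39.5] z 42.2 193
120 [-22.2  37.1] z 42.2 662
```

send_rows(rows=[[0,0,-0.0005,0,0,0,1],[0,0,-0.001,0,0,0,1],[0,0,-0.0012,0,0,0,1],[0,0,-0.0012,0,0,0,1],[0,0,-0.0012,0,0,0,1]])

```text
t: 39.5
ee_pos: [0.6151, -0.0282, 0.0317]
tcp_rot: [2.109, 2.328, -0.0]
wrist_force: [-0.7, 0.7, -3.5]
finger_gap: 0.0115
```

Run:
```python
from h import *
X,Y,Z=lidchk("pics/w35.png",x0=-230)
```

```text
t 39.55 pos [615.1 -28.3  31.7] yaw 95.65 F [-0.1  0.4 -3.1] gap 11.6 j6 -0.28 j1 -0.18
tcp case -156.3 0.1
-220 [-34.  19.] z 55.8 724
-200 [-34.   18.6] z 55.5 2884
-180 [-34.2  17. ] z 55.6 2589
-160 [-34.1  32.5] z 62.8 3195
-140 [-34.2  11.3] z 55.7 2202
-120 [-39.4  19. ] z 55.5 2998
-100 [-39.5  20.9] z 55.8 2822
-80 [-39.4  32.3] z 55.9 2816
-60 [-39.3  38.3] z 55.8 2484
-40 [-39.3  39. ] z 55.8 2106
-20 [-39.2  38.8] z 55.7 1800
0 [-39.3  38.9] z 55.4 1485
20 [-39.5  39.6] z 55.2 340
40 [-39.6  39.1] z 39.3 607
60 [-39.4  39.4] z 39.5 653
80 [-37.5  39.1] z 40.2 627
100 [-24.   39.3] z 42.2 194
120 [-22.7  37.2] z 42.5 710
```

send_rows(rows=[[-0.006,0,0,0,0,0,1],[-0.016,0,0,0,0,0,1],[-0.026,0,0,0,0,0,1],[-0.036,0,0,0,0,0,1],[-0.04,0,0,0,0,0,1]])

```text
t: 40.17
ee_pos: [0.6191, -0.069, 0.0317]
tcp_rot: [2.11, 2.327, -0.0]
wrist_force: [-0.0, -0.5, -2.6]
finger_gap: 0.0118
```

Run:
```python
from h import *
X,Y,Z=lidchk("pics/w36.png",x0=-190)
k=(abs(Y)<19)&(Z>50)&(Z<60);print("tail X",np.percentile(X[k],0.5))
```

```text
t 40.23 pos [619.1 -69.1  31.7] yaw 95.60 F [ 0.1 -1.5 -3.2] gap 11.7 j6 -0.34 j1 -0.24
tcp case -115.2 0.1
-180 [-33.8  19.2] z 55.9 602
-160 [-34.   18.5] z 55.5 2863
-140 [-34.1  17.5] z 55.6 2640
-120 [-38.8  37.6] z 63.0 3106
-100 [-39.6  37.6] z 55.8 2272
-80 [-39.5  19.2] z 55.5 3006
-60 [-39.5  20.4] z 55.8 2823
-40 [-39.5  32. ] z 55.8 2833
-20 [-39.4  38.2] z 55.8 2487
0 [-39.4  39.1] z 55.8 2142
20 [-39.4  38.9] z 55.7 1798
40 [-39.3  38.9] z 55.4 1516
60 [-39.7  39.4] z 55.2 400
80 [-39.6  39.3] z 40.0 638
100 [-39.4  39.6] z 42.2 258
120 [-36.2  36.6] z 50.0 1764
tail X -173.11461200242212
```

View pics/w36.png

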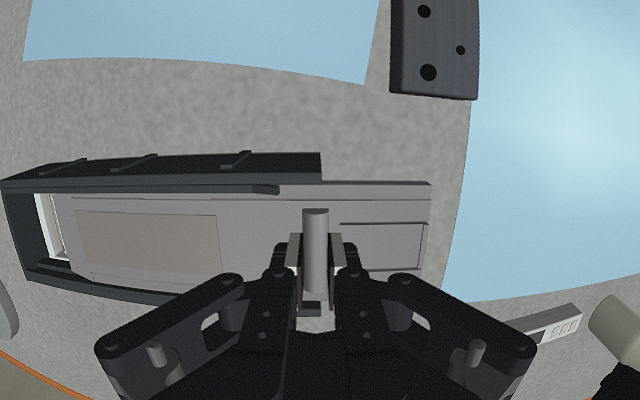

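Lid slides freely (rib held, tail at −173). Continue.

send_rows(rows=[[-0.006,0,0,0,0,0,1],[-0.016,0,0,0,0,0,1],[-0.026,0,0,0,0,0,1],[-0.034,0,0,0,0,0,1],[-0.038,0,0,0,0,0,1]])

```text
t: 40.85
ee_pos: [0.6229, -0.1076, 0.0317]
tcp_rot: [2.11, 2.326, -0.001]
wrist_force: [0.1, 1.1, -3.5]
finger_gap: 0.0116
```

Run:
```python
from h import *
X,Y,Z=lidchk("pics/w37.png",x0=-150)
k=(abs(Y)<19)&(Z>53)&(Z<60);print("tail X",np.percentile(X[k],0.5))
```

```text
t 40.90 pos [ 622.9 -107.8   31.7] yaw 95.56 F [ 0.6 -1.9 -2. ] gap 11.8 j6 -0.40 j1 -0.30
tcp case -76.3 0.1
-140 [-33.7  18.9] z 55.8 768
-120 [-39.   18.9] z 55.6 2888
-100 [-39.6  16.4] z 55.6 2578
-80 [-39.5  38.8] z 62.9 3209
-60 [-39.7  35.5] z 55.7 2195
-40 [-39.6  19. ] z 55.5 3001
-20 [-39.6  21.1] z 55.8 2815
0 [-39.6  32.5] z 55.8 2828
20 [-39.3  38.6] z 55.8 2464
40 [-39.3  39. ] z 55.7 2103
60 [-39.3  39. ] z 55.7 1784
80 [-39.3  39.2] z 55.3 1492
100 [-39.6  39.5] z 55.2 315
120 [-37.6  37. ] z 52.6 1742
tail X -134.33478241918766
```

send_rows(rows=[[-0.003,0,0,0,0,0,1],[-0.006,0,0,0,0,0,1],[-0.009,0,0,0,0,0,1],[-0.012,0,0,0,0,0,1],[-0.013,0,0,0,0,0,1]])

```text
t: 41.52
ee_pos: [0.6243, -0.121, 0.0318]
tcp_rot: [2.11, 2.326, -0.001]
wrist_force: [0.8, 3.1, -0.1]
finger_gap: 0.0115
```

Run:
```python
from h import *
X,Y,Z=lidchk("pics/w38.png",x0=-150)
k=(abs(Y)<19)&(Z>53)&(Z<60);print("tail X",np.percentile(X[k],0.5))
```

```text
t 41.58 pos [ 624.3 -121.1   31.8] yaw 95.55 F [-0.3  1.  -0.8] gap 11.6 j6 -0.42 j1 -0.32
tcp case -63.0 0.2
-120 [-39.3  17.8] z 58.3 1672
-100 [-39.5  19.1] z 56.9 3007
-80 [-39.6  11.1] z 56.2 2266
-60 [-39.5  38.9] z 63.0 3216
-40 [-39.7  15.7] z 55.7 2516
-20 [-39.5  19.1] z 55.6 2944
0 [-39.6  24.5] z 56.0 2870
20 [-39.4  34.4] z 55.9 2715
40 [-39.3  38.8] z 55.8 2342
60 [-39.4  39.2] z 55.8 2002
80 [-39.3  39.2] z 55.6 1657
100 [-39.3  39. ] z 55.2 1318
120 [-38.7  37.7] z 57.8 1027
tail X -119.22003825655659
```

View pics/w38.png

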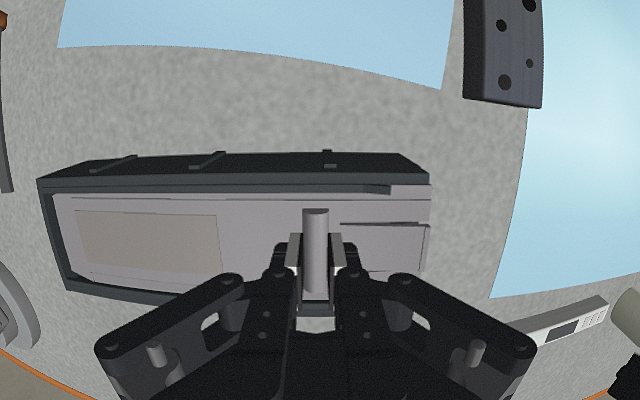

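send_rows(rows=[[-0.001,0,0,0,0,0,1],[-0.002,0,0,0,0,0,1],[-0.003,0,0,0,0,0,1],[-0.004,0,0,0,0,0,1],[-0.0045,0,0,0,0,0,1]])

```text
t: 42.2
ee_pos: [0.6245, -0.1252, 0.0316]
tcp_rot: [2.111, 2.326, -0.0]
wrist_force: [-1.2, 4.2, -1.6]
finger_gap: 0.0118
```

Run:
```python
from h import *
X,Y,Z=lidchk("pics/w39.png",x0=-140)
k=(abs(Y)<19)&(Z>53)&(Z<60);print("tail X",np.percentile(X[k],0.5))
```

```text
t 42.25 pos [ 624.5 -125.2   31.6] yaw 95.56 F [-0.6  4.1 -3. ] gap 11.2 j6 -0.42 j1 -0.33
tcp case -58.9 -0.1
-110 [-39.5  16.9] z 55.4 2472
-90 [-39.5  18.8] z 55.4 2912
-70 [-39.6  38.3] z 56.2 2522
-50 [-39.6  38.4] z 61.6 2838
-30 [-39.6  18.7] z 55.4 2764
-10 [-39.6  17. ] z 55.6 2817
10 [-39.6  27.7] z 55.8 2877
30 [-39.5  37. ] z 55.8 2618
50 [-39.4  39. ] z 55.7 2244
70 [-39.3  39. ] z 55.7 1914
90 [-39.3  39. ] z 55.5 1585
110 [-39.1  38.9] z 55.8 1637
tail X -116.7377704533914
```

send_rows(rows=[[0.0005,0,0,0,0,0,0.75],[0.0005,0,0,0,0,0,0.7],[0,0,-0.005,0,0,0,0.65],[0,0,-0.05,0,0,0,0.6],[0,0,-0.12,0,0,0,0.6]])

```text
t: 42.88
ee_pos: [0.6237, -0.1251, 0.1448]
tcp_rot: [-2.11, -2.325, 0.002]
wrist_force: [0.3, -0.3, 0.9]
finger_gap: 0.0344
```

send_rows(rows=[[0,0,-0.03,0,0,0,0.6],[0,0,-0.06,0,0,0,0.6],[0,-0.05,-0.06,0,0,0,0.6],[0,-0.1,-0.06,0,0,0,0.6],[0,-0.1,-0.06,0,0,0,0.6]])

```text
t: 43.5
ee_pos: [0.5216, -0.1347, 0.2061]
tcp_rot: [-2.112, -2.324, 0.002]
wrist_force: [1.0, 0.8, 0.2]
finger_gap: 0.0341
```

Run:
```python
from h import *
X,Y,Z=lidchk("pics/w40.png",x0=-140)
k=(abs(Y)<19)&(Z>53)&(Z<60);print("tail X",np.percentile(X[k],0.5))
k=(abs(Y)<19)&(Z>59.5)&(Z<70)&(abs(X+58)<20);print("rib",np.percentile(X[k],[2,50,98]))
k=(abs(Y)<10)&(X<-100)&(X>-116);print("tab z",np.median(Z[k&(Z>40)&(Z<70)])); k=(abs(Y)>18)&(abs(Y)<28)&(X<-100)&(X>-116);print("beside tab",np.median(Z[k&(Z>40)&(Z<70)]))
for n in ("scene","top"):
    s=imaging.snapshot(n); cv2.imwrite(f"pics/{n}40.png",s["image"][:,:,::-1])
```

```text
t 43.55 pos [ 523.5 -135.   206. ] yaw 95.50 F [ 1.1 -0.6  0.1] gap 34.2 j6 -0.50 j1 -0.40
tcp case -59.0 -101.5
-90 [-39.7  38.9] z 55.2 623
-70 [-39.6  39. ] z 55.5 694
-50 [-39.8  38.8] z 55.9 735
-30 [-39.7  38.9] z 55.3 694
-10 [-40.   39.2] z 55.4 16
10 [-39.9 -13.8] z 55.0 115
30 [-39.9  12.6] z 55.8 439
50 [-39.8  30.7] z 55.7 625
70 [-39.8  30.4] z 55.7 586
90 [-39.9  21.9] z 55.7 525
110 [-39.9  32.6] z 55.8 569
tail X -96.17524770211512
rib [-63.4009353  -58.21432992 -52.06001512]
tab z nan
beside tab nan
  return _methods._mean(a, axis=axis, dtype=dtype,
  ret = ret.dtype.type(ret / rcount)
```

View pics/w40.png

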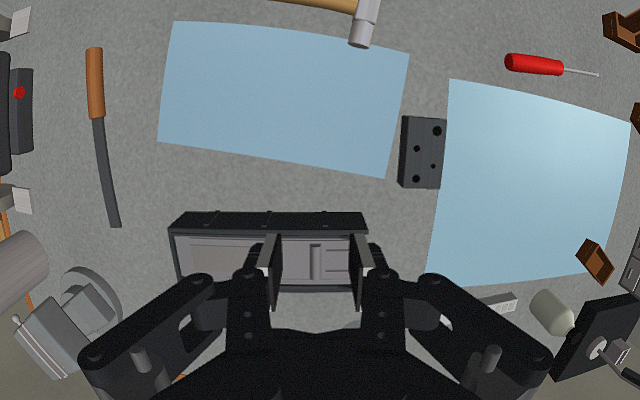

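View pics/scene40.png

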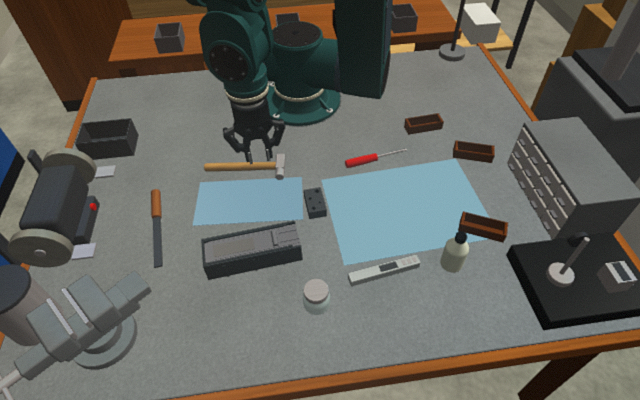

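send_rows(rows=[[0.04,0,0,0,0,0,0.6],[0.09,0.03,0,0,0,0,0.6],[0.1,0.05,0,0,0,0,0.6],[0.1,0.05,0,0,0,0,0.6],[0.1,0.05,0,0,0,0,0.6]])

```text
t: 44.28
ee_pos: [0.5653, -0.0309, 0.2051]
tcp_rot: [-2.111, -2.326, 0.002]
wrist_force: [-0.0, -0.7, 0.3]
finger_gap: 0.0342
```

Run:
```python
from h import *
X,Y,Z=lidchk("pics/w41.png",x0=-140)
L=(Z>53)&(Z<60)
k=(abs(Y)<10)&L&(X<-90);print("tail X",np.percentile(X[k],0.5) if k.any() else None)
for lo in (-116,-108,-100,-92,-84):
    a=(X>lo)&(X<lo+8)&(Z>40)&(Z<70)
    print(lo+4,"tab",np.round(np.median(Z[a&(abs(Y)<10)]),2),"beside",np.round(np.median(Z[a&(abs(Y)>17)&(abs(Y)<28)]),2),(a&(abs(Y)<10)).sum())
k=(abs(Y)<19)&(Z>61)&(Z<70)&(abs(X+58)<20);print("rib",np.percentile(X[k],[2,50,98]))
```

```text
t 44.33 pos [565.1 -31.1 205.3] yaw 95.52 F [ 0.2 -0.3 -0.7] gap 34.5 j6 -0.30 j1 -0.20
tcp case -158.3 -50.0
-110 [-39.5  33.6] z 55.0 746
-90 [-39.5  34.7] z 55.2 821
-70 [-39.6  38.7] z 55.6 889
-50 [-39.7  39.1] z 55.7 678
-30 [-39.9  39. ] z 55.3 723
-10 [-39.7  38.8] z 55.5 698
10 [-39.1  39. ] z 55.8 647
30 [-39.3  38.8] z 55.8 596
50 [-39.5  39.2] z 55.7 570
70 [-39.8  39.2] z 55.7 521
90 [-39.8  39.2] z 55.5 481
110 [-38.9  38.9] z 55.9 499
tail X -117.69875249336572
-112 tab 55.26 beside 55.03 119
-104 tab 55.15 beside 55.17 120
-96 tab 55.34 beside 55.3 121
-88 tab 55.18 beside 55.22 119
-80 tab 55.25 beside 55.25 116
rib [-64.58152773 -59.67780763 -53.68049297]
```

View pics/w41.png

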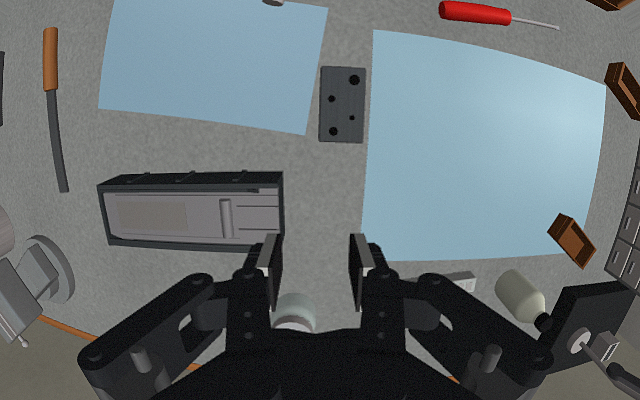

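Run:
```python
from workcell import env
print(env.sign_off(), env.read_state()["t"])
```

```text
the job is handed in; nothing more can be done
the job is handed in; nothing more can be done
```

The job is done and handed in: the three trays are nested in the case, largest first, and the lid is slid home with its tab down. It finished at about 44 s of the 72 s allowed, and `sign_off` gave no verdict.

**Trays:** I lifted each one by an end lip and set it flat. The rims measured 43.3, 41.8 and 40.4 mm, against 42, 40.5 and 39 mm expected; the camera reads about 1 mm high.

**Lid:** I laid its nose in the rails and let go with the lid's middle at about x = -101. I then took it at the thumb rib and slid it until the tab snapped down.

**Last check:**
- The tab is flush with the lid, 55.3 mm against 55.0 to 55.3 mm beside it, so it has sprung back.
- The lid is level, and its middle is at about x = -2.7, by the tail end. The home range is -2 to -4.5.
- The gripper is clear and touching nothing. By eye, the other things on the bench are where they were.

**What did not go to plan:**
- **Finger ends:** they sit about 25 mm behind the reported TCP, not at it. My first grasp closed on nothing and moved nothing; I corrected for it afterwards.
- **Middle tray:** it met the floor with a brief wrist force of 54 N, under the 120 N limit.
- **Lid nose:** the first lowering was too far back and touched something, probably the sill's ledge. I raised it, moved it forward 10 mm and laid it again.
- **Thumb rib:** the first two grips pressed the lid's tail down slightly, with 9 N at most. I eased the grip up until the lid was level before sliding it.

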